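# Reset the ratchet prop of the notebook stand and set it to the second notch

## Task

The notebook stand on the bench is propped too steep, and its ratchet prop only gives way upwards: lift the board by its rail past the top notch until you feel the stop, and let it down by hand until it lies flat on its rests. Then raise it to the second notch up from flat, let it down until you feel the notch carry it, and only then let go, leaving it standing on its prop. Go gently, by feel: do not force it against the stop, do not press down on it once a notch or the rests carry it, never let the board drop, and leave the bottle, beaker and cork ring beside it alone.

Things in the scene. Friction and masses are not known exactly. Their poses are not given: they have to be found in the camera images.
- stand: Notebook stand, fixed to the bench: grey steel base plate 295 mm long, 200 mm wide, 4 mm thick, with hinge ears at its near end. Origin on the bench under the middle of the board's hinge axis; x points level from the hinge to the lifting rail, y lies along the hinge, z up.
- hinge (a point): Middle of the board's hinge axis, 60 mm above the bench, axes as the stand's. Light hinge: a board let go unsupported falls, and must not (no faster down than 1.5 rad/s). To seat in a notch the board must first be raised 0.01 to 0.05 rad above that notch's resting angle (about 0.03 is best), then let down until the prop takes its weight.
- panel (a joint): Board angle, rad: 0 = flat on its rests, grows as the rail is raised. It starts resting in the top notch of four. Nominal resting angles from flat up: 0.546, 0.643, 0.727, 0.804. The notched track is screwed down in slots, its setting not measured: the true angles all lie higher or lower together, by up to 0.024 (top), 0.029 (second). Stop felt at about 0.90, up to 0.024 either way.
- board_edge (a point): Middle of the board's rail-side edge, 205 mm from the hinge axis. White steel board 300 mm wide, 6 mm thick, from 15 to 205 mm from the hinge axis, with a fixed clipboard on top and a black ledge near the hinge; 0.5 to 0.8 kg, centre about 115 mm from the hinge. x along the board away from the hinge.
- rail (a point): Middle of the lifting rail, where to take hold: steel tube 10 mm thick, 140 mm long, parallel to the hinge, 250 mm from the hinge axis in the plane of the board, 45 mm beyond its edge; legs at its ends, clear 60 mm to either side of the middle. Can be pinched from above by fingers closing across it; it turns in the grip as the board tilts. x along the board away from the hinge, y along the rail.
- prop: Steel prop bar under the board, 150 mm long, 10 mm wide, swinging from a pivot 110 mm from the hinge and 14 mm below the board's mid-plane; origin at that pivot, x along the bar to its foot. It may bear 80 N against the stop (about 25 N of extra pull at the rail) and 50 N on a notch (about 12 N of push on the rail, over the board's own weight, which loads it with 6 to 13 N).
- foot (a point): Foot of the prop: blue cross pin 6 mm thick. As the board rises it drags towards the hinge over saw teeth (4 mm high, 12 mm apart) on a rail and drops behind each. Only in the last 0.03 rad before the rubber-faced stop does it come off the rail's end; let down, it sinks there and slides back below the teeth, leaving by two brass spring gates 0.3 to 0.1 rad before flat, set again.
- rests: Two grey posts on the base with black rubber tops, 185 mm from the hinge, 85 mm to either side, on which the board lies when flat (tops 57 mm above the bench). Origin and axes as the stand's. Not to be pressed with more than 60 N.
- amber_bottle: Bystander: amber glass reagent bottle with black cap, 68 mm in diameter, 150 mm tall, loose, standing left of the stand. Origin at the centre of its underside.
- beaker: Bystander: empty glass beaker, 70 mm in diameter, 85 mm tall, loose, standing left of the stand. Origin at the centre of its underside.
- flask_ring: Bystander: cork flask ring, 96 mm in diameter, 30 mm tall, loose, lying right of the stand. Origin at the centre of its underside.

How it is judged:
By the outcome, as a careful person would: the job done as asked, in the order asked, and still so for the second after the job is handed in, with the robot touching nothing.
It also fails if it takes over 54 s, if anything falls off the work surface, if the arm or the gripper's body presses on something with over 40 N, if the wrist force passes 120 N, or if a joint passes its speed limit or range.

## Robot

A 6-joint arm with a two-finger parallel gripper is mounted at the origin on the work surface. World frame = base frame: x ahead of the robot, y to its left, z up, the work surface at z = 0. Lengths are in mm, angles in rad, forces in N, time in s.
With the tool pointing down it reaches from about 375 to 750 mm from the base axis. Payload 9 kg.
Tool frame: the origin (TCP) lies between the finger pads; the fingertips stand 25 mm ahead of it and the grasp point (between the pads) lies 6 mm ahead of it; z points along the fingers, y is the direction in which the jaws open and shut (so a half turn about z gives the same grasp; the last joint's range is limited). The gripper opens to 85 mm and grips with 20 to 120 N. Pads are 22 mm wide; open, the fingers measure 114 mm over their backs; the gripper's body (76 mm by 85 mm) begins 54 mm behind the grasp point. The pads swing forward as they close: fully open they stand 13 mm farther back than shut.
Start: joints at [1.067, 0.104, 0.097, 1.564, 0, 1.353], TCP at [169.159, 575.693, 226.331] pointing down, gripper open.
Joint ranges: [-2.99, 2.99], [-0.84, 1.86], [-1.1, 1.16], [-1.84, 2.11], [-1.51, 1.56], [-3.14, 3.14]. Speed limits (rad/s): [2.22, 2.22, 2.57, 3.14, 3.14, 3.14].

## Interface

Orientations are given as a unit quaternion [x, y, z, w].
In Python, from cell import * gives the robot as it stands. The module is installed in compiled form; this text tells all that it offers.
- The arm moves only by the tool drive_tool, never from a script. Its argument "rows" is one flat list of numbers, 5 for each row, row after row: the closure, from 0 (fully open) to 1 (shut), then the shift along the tool's x, y, z in cm, then the turn about the tool's z in rad. In form: [hand, x, y, z, spin, hand, x, y, z, spin, ...]. A call has 1 to 12 rows; each row shifts and turns the commanded pose from where the row before left it, along the tool's axes as they then stand; what a row does not reach is not made up. A row lasts 1/10 s, in which the tool goes at most 50 mm and 8.59 degrees, less where a joint would pass 70% of its speed; a pose out of reach is approached as far as the arm can. A call with a gripper value outside its range is refused whole. The fingers move at their own pace and stop on an object; "newtons" is the grip in N (left out, the last holds). Time passes only in rows, so rows that do not move let the fingers close. It gives the time, the measured TCP pose, the force and the opening at its end, in the units of the state.
- sense(): the state, without advancing time (a new reading comes with each control period).
- grab_frame(name): name is "side" or "top" or "wrist"; returns a dict with "pixels" (400x640x3 uint8, blue, green, red), "intrinsics" (3x3 intrinsics, pixels), "world_to_cam" (4x4, takes a point from world to camera coordinates). Camera axes: x right, y down, z forward; pixel columns grow to the right and rows downward; lengths in mm; the calibration is good to about 2 mm. A picture is of the moment at which its call begins. There is no depth.
- job_done(): hands the job in, once; it reports no verdict.
The state is a dict: "time_s": time; "joints": joint angles; "joint_velocities": joint speeds; "tau": joint torques, N m; "ee_pos": TCP position; "tool_rot": TCP orientation; "wrist_force": force on the tool from outside, world axes, zero at the start; "wrist_torque": the same for the moment, N m; "opening": finger opening in mm.
Only numpy, scipy, OpenCV 4.12 (cv2) and the standard library are available. Lean on these libraries where they do the work, as an engineer would, in place of code of your own. Each camera call takes 0.05 s, during which the arm holds its last target.

## Working session

There is one attempt and no reset: what is moved stays moved. The work goes in short steps, Python scripts to look and compute and a tool call to move; the robot and the scene stay as the last step left them, time stands still between calls to the robot, and variables do not carry over. Pictures are saved under pics/ and viewed, and the job is handed in when it is done.

Besides the shell and the picture viewer there is one more tool, called after "Call:" in YAML: its name, and indented under it one key for each argument. drive_tool: Moves the arm, as the interface text tells. Its arguments: {"type":"object","properties":{"rows":{"type":"array"},"newtons":{"type":"number"}},"required":["rows"]}

```bash
mkdir -p pics
cat > h.py <<'E'
from cell import *
import numpy as np, cv2
def snap(n,f):
    d=grab_frame(n); cv2.imwrite('pics/'+f,d['pixels']); 
    np.savez('pics/'+f+'.npz',K=d['intrinsics'],T=d['world_to_cam'],im=d['pixels']); return d
def proj(d,p):
    q=d['T']@np.append(p,1); u=d['K']@q[:3]; return u[:2]/u[2]
def ray(d,uv,):
    T=d['T'];R=T[:3,:3];o=-R.T@T[:3,3];v=R.T@np.linalg.inv(d['K'])@np.array([uv[0],uv[1],1.]);return o,v/np.linalg.norm(v)
def atz(d,uv,z):
    o,v=ray(d,uv);return o+v*(z-o[2])/v[2]
E
python3 - <<'E'
from h import *
for n in ['side','top','wrist']:
    d=snap(n,n+'0.png'); print(n,d['intrinsics'].round(1).tolist(),d['world_to_cam'].round(3).tolist())
print(sense())
E
```

```text
side [[475.3, 0.0, 323.1], [0.0, 475.3, 199.6], [0.0, 0.0, 1.0]] [[0.991, -0.136, -0.019, -513.411], [-0.108, -0.689, -0.716, 120.211], [0.084, 0.711, -0.698, 1134.146], [0.0, 0.0, 0.0, 1.0]]
top [[395.4, 0.0, 316.4], [0.0, 395.4, 200.6], [0.0, 0.0, 1.0]] [[-0.012, -1.0, -0.002, 13.554], [-0.996, 0.012, -0.094, 544.046], [0.094, 0.001, -0.996, 965.837], [0.0, 0.0, 0.0, 1.0]]
wrist [[308.9, 0.0, 317.0], [0.0, 308.9, 199.4], [0.0, 0.0, 1.0]] [[0.284, 0.959, -0.002, -599.389], [0.911, -0.27, 0.313, -39.505], [0.299, -0.09, -0.95, 381.777], [0.0, 0.0, 0.0, 1.0]]
{'time_s': 0.15, 'joints': array([1.06728639e+00, 1.04573656e-01, 9.66775369e-02, 1.56390022e+00,
       7.14409749e-06, 1.35311737e+00]), 'joint_velocities': array([ 0.00255352, -0.00219113,  0.00192404, -0.00037754, -0.00095155,
        0.00081618]), 'tau': array([ 3.50909599e-03, -5.57357347e+01,  5.04005814e+01,  1.25654577e-02,
       -2.69317015e-04,  2.98929479e-05]), 'ee_pos': array([169.02712501, 575.44141057, 225.71051521]), 'tool_rot': array([ 1.42429469e-01,  9.89804827e-01, -4.66586705e-04, -1.79758861e-04]), 'wrist_force': array([ 0.05744385, -0.16183377,  0.10230567]), 'wrist_torque': array([-0.06545627,  0.0676117 , -0.0063846 ]), 'opening': 85.6460724959971}
```

View pics/side0.png

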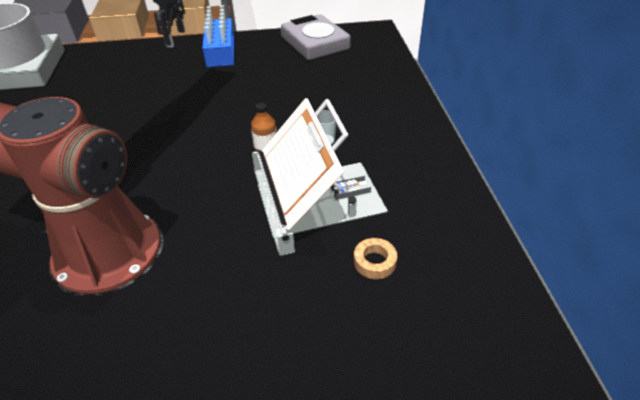

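View pics/top0.png

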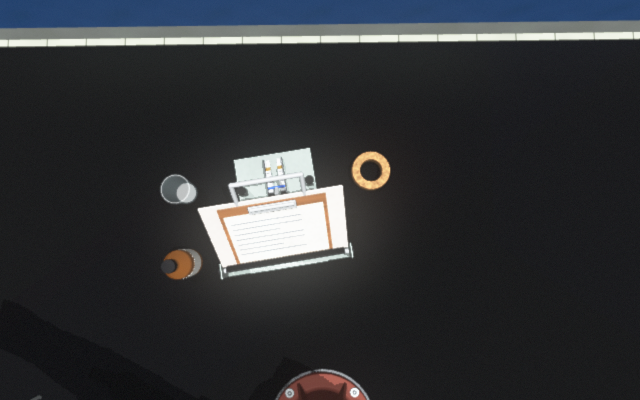

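View pics/wrist0.png

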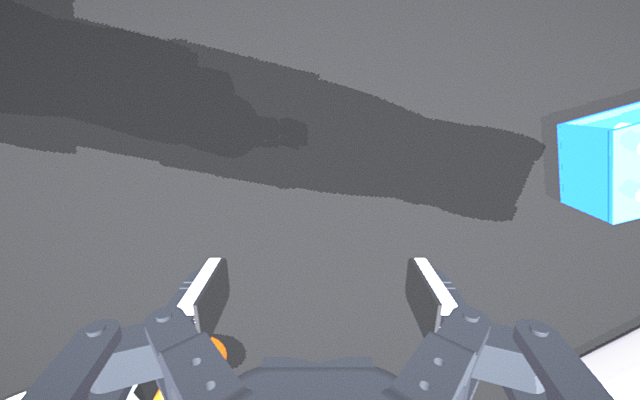

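Run:
```python
import cv2
a=cv2.imread('pics/top0.png')[140:290,190:360];cv2.imwrite('pics/top0c.png',cv2.resize(a,None,fx=4,fy=3.9,interpolation=2))
a=cv2.imread('pics/side0.png')[90:260,240:400];cv2.imwrite('pics/side0c.png',cv2.resize(a,None,fx=3.5,fy=3.5,interpolation=2))
```

```text
(no output)
```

View pics/top0c.png

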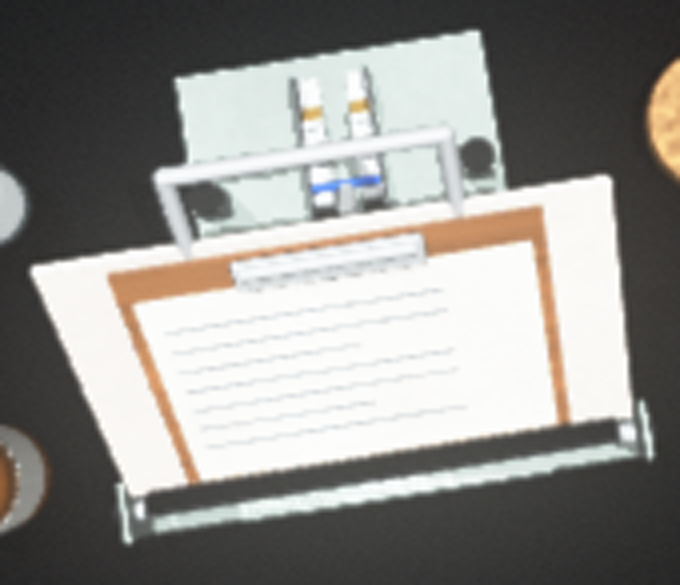

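View pics/side0c.png

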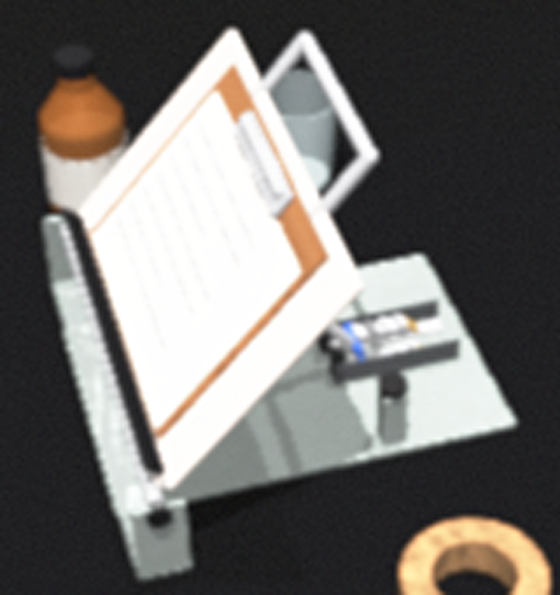

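```bash
cat > fit.py <<'E'
from h import *
from scipy.optimize import least_squares
def ld(f):
    z=np.load('pics/'+f+'.npz'); return dict(K=z['K'],T=z['T'])
def pt(p,r,y,n=0):
    hx,hy,w,th=p[:4]; x=r*np.cos(th)-n*np.sin(th); z=60+r*np.sin(th)+n*np.cos(th)
    return np.array([hx+x*np.cos(w)-y*np.sin(w),hy+x*np.sin(w)+y*np.cos(w),z])
def pl(p,y):
    hx,hy,w=p[:3];x=p[4];return np.array([hx+x*np.cos(w)-y*np.sin(w),hy+x*np.sin(w)+y*np.cos(w),4])
if __name__=='__main__':
    T=ld('top0.png');S=ld('side0.png')
    t=lambda u,v:(190+u/4-.4,140+v/3.9-.4); s=lambda u,v:(240+u/3.5-.4,90+v/3.5-.4)
    obs=[(T,t(175,78),lambda p:pl(p,100)),(T,t(478,32),lambda p:pl(p,-100)),
    (S,s(425,255),lambda p:pl(p,100)),(S,s(517,422),lambda p:pl(p,-100)),
    (T,t(30,268),lambda p:pt(p,205,150,3)),(T,t(612,177),lambda p:pt(p,205,-150,3)),
    (S,s(232,28),lambda p:pt(p,205,150,3)),(S,s(360,285),lambda p:pt(p,205,-150,3)),
    (T,t(163,174),lambda p:pt(p,250,67)),(T,t(447,133),lambda p:pt(p,250,-67)),
    (S,s(305,38),lambda p:pt(p,250,67)),(S,s(373,155),lambda p:pt(p,250,-67))]
    f=lambda p:np.concatenate([proj(d,g(p))-np.array(uv) for d,uv,g in obs])
    r=least_squares(f,[400,60,0.1,0.8,250],loss='soft_l1'); p=r.x
    print(p.round(4)); print(f(p).reshape(-1,2).round(1).tolist())
    print('rail',pt(p,250,0))
    for th in (0,.643,.804,.9):
        q=p.copy();q[3]=th;print(th,pt(q,250,0).round(1))
E
python3 fit.py
```

```text
[4.006186e+02 8.085060e+01 1.495000e-01 8.292000e-01 2.730808e+02]
[[0.1, -0.1], [0.6, -0.6], [-0.4, -0.2], [-0.1, 0.3], [-0.3, 0.4], [0.1, 0.1], [0.2, -0.5], [0.3, -0.2], [1.4, 0.2], [-2.1, -0.2], [0.9, 1.0], [-0.9, -0.4]]
rail [567.59866174 105.99827998 244.35085807]
0 [647.8 118.1  60. ]
0.643 [598.5 110.6 209.9]
0.804 [572.1 106.7 240. ]
0.9 [554.3 104.  255.8]
```

Call:
drive_tool:
  rows: [0.5,0,0,-1.2,0.142,0.5,0,0,-1.2,0.142,0.5,0,0,-1.2,0.142,0.5,0,0,-1.2,0.142,0.5,0,0,-1.2,0.142,0.5,0,0,-1.2,0.142,0.5,0,0,-1.2,0.142,0.5,0,0,-1.2,0.142]
  newtons: 20

```text
time_s: 0.95
ee_pos: [169.1, 575.6, 322.5]
tool_rot: [0.655, 0.756, -0.0, 0.0]
wrist_force: [-0.3, -0.3, -0.2]
opening: 42.7
```

```bash
cat > st.py <<'E'
from h import *
from scipy.spatial.transform import Rotation as R
import sys
s=sense();M=R.from_quat(s['tool_rot']).as_matrix()
print('t',s['time_s'],'pos',s['ee_pos'].round(2),'yaw tool y',np.arctan2(M[1,1],M[0,1]).round(4),'zdown',M[:,2].round(4),'F',s['wrist_force'].round(2),'op',s['opening'].round(1))
if len(sys.argv)>3:
    g=np.array([float(a) for a in sys.argv[1:4]]); print('tool shift cm',(M.T@(g-s['ee_pos'])/10).round(3))
E
python3 st.py 567.6 106 330
```

```text
Traceback (most recent call last):
  File "st.py", line 5, in <module>
    print('t',s['time_s'],'pos',s['ee_pos'].round(2),'yaw tool y',np.arctan2(M[1,1],M[0,1]).round(4),'zdown',M[:,2].round(4),'F',s['wrist_force'].round(2),'op',s['opening'].round(1))
                                                                                                                                                                ^^^^^^^^^^^^^^^^^^
AttributeError: 'float' object has no attribute 'round'
```

```bash
sed -i "s/s\['opening'\].round(1)/round(s['opening'],1)/" st.py
python3 st.py 567.6 106 330
```

```text
t 0.95 pos [169.12 575.56 322.47] yaw tool y 0.1431 zdown [-2.e-04 -5.e-04 -1.e+00] F [-0.35 -0.31 -0.17] op 42.7
tool shift cm [-52.159  32.744  -0.739]
```

Call:
drive_tool:
  rows: [0.5,-4.1,2.6,0,0,0.5,-4.1,2.6,0,0,0.5,-4.1,2.6,0,0,0.5,-4.1,2.6,0,0,0.5,-4.1,2.6,0,0,0.5,-4.1,2.6,0,0,0.5,-4.1,2.6,0,0,0.5,-4.1,2.6,0,0,0.5,-4.1,2.6,0,0,0.5,-4.1,2.6,0,0,0.5,-4.1,2.6,0,0,0.5,-4.1,2.6,0,0]

```text
time_s: 2.15
ee_pos: [551.7, 133.6, 322.2]
tool_rot: [0.653, 0.758, 0.0, -0.0]
wrist_force: [0.4, 1.5, 0.5]
opening: 42.5
```

Call:
drive_tool:
  rows: [0.5,0,0,0,0,0.5,0,0,0,0]

```text
time_s: 2.35
ee_pos: [550.9, 134.5, 321.5]
tool_rot: [0.653, 0.757, -0.0, -0.001]
wrist_force: [-0.7, -0.2, -0.3]
opening: 42.4
```

```bash
python3 st.py 567.6 106 330
python3 - <<'E'
from h import *
d=snap('wrist','w1.png')
d=snap('side','s1.png')
E
```

```text
t 2.35 pos [550.95 134.54 321.55] yaw tool y 0.1469 zdown [-1.6e-03  3.0e-04 -1.0e+00] F [-0.73 -0.16 -0.28] op 42.4
tool shift cm [-3.066  1.228 -0.849]
```

View pics/w1.png

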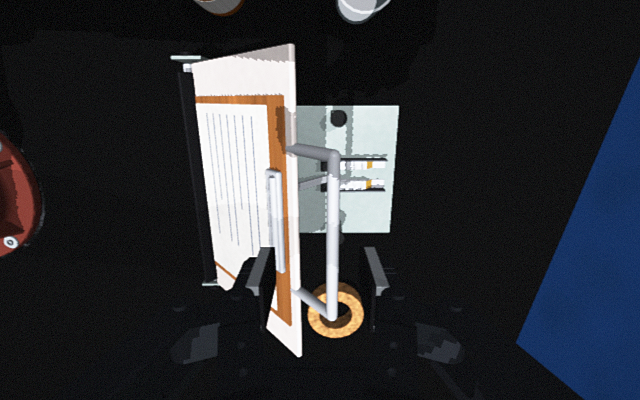

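View pics/s1.png

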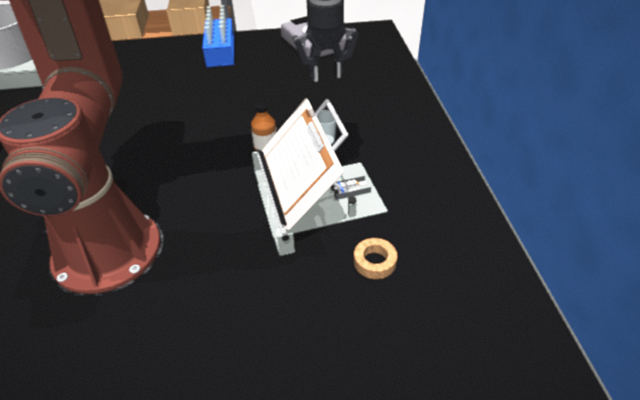

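Run:
```python
from fit import *
p=[400.62,80.85,.1495,.8292]
W=ld('w1.png');S=ld('s1.png')
for y in(-65,0,65): print(proj(W,pt(p,250,y)),proj(S,pt(p,250,y)))
for y in(-150,150): print(proj(W,pt(p,205,y,3)))
print(proj(S,[551,134.5,296]))
print(proj(W,[551,134.5,296]))
# refine with wrist
```

```text
[331.68398429 310.20458342] [344.99810114 132.95408069]
[332.46201157 242.72876311] [336.08032357 116.7877519 ]
[333.37851196 163.2436125 ] [327.87045252 101.90473049]
[298.71829472 358.44633316]
[289.21705714  43.36649839]
[326.81872364  91.09036502]
[317.03937926 235.19307462]
```

Run:
```python
import cv2
a=cv2.imread('pics/s1.png')[0:150,250:410];cv2.imwrite('pics/s1c.png',cv2.resize(a,None,fx=4,fy=4,interpolation=2))
```

```text
(no output)
```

View pics/s1c.png

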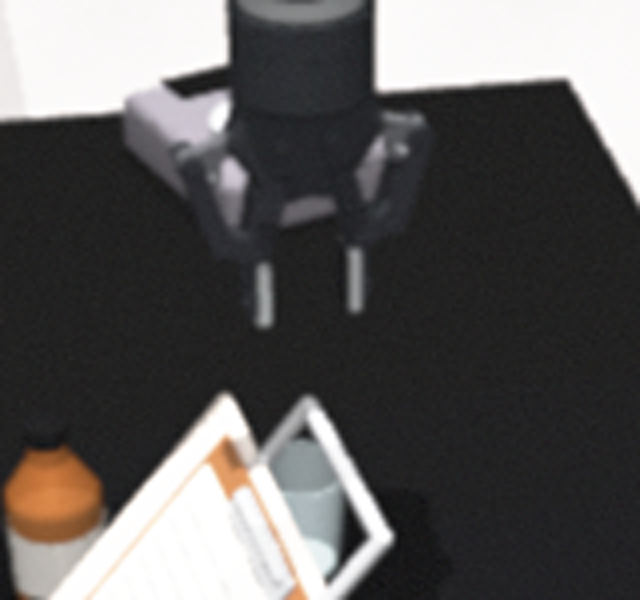

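Run:
```python
from fit import *
import cv2
W=ld('w1.png');S=ld('s1.png')
w=.147
ty=np.array([np.cos(w),np.sin(w),0]);tx=np.array([np.sin(w),-np.cos(w),0])
for z in(346,336,326,316,306,296):
  for s in(-21.2,21.2):
    print(z,s,[ (proj(W,np.array([551,134.5,z])+s*ty+q*tx).round(),proj(S,np.array([551,134.5,z])+s*ty+q*tx).round()) for q in(-11,11)])
a=cv2.imread('pics/w1.png')[200:400,220:420];cv2.imwrite('pics/w1c.png',cv2.resize(np.clip(a.astype(float)*2.5,0,255).astype('uint8'),None,fx=3,fy=3,interpolation=2))
```

```text
346 -21.2 [(array([270., 260.]), array([316.,  70.])), (array([272., 301.]), array([319.,  75.]))]
346 21.2 [(array([364., 260.]), array([334.,  67.])), (array([362., 301.]), array([337.,  72.]))]
336 -21.2 [(array([273., 250.]), array([316.,  74.])), (array([275., 289.]), array([319.,  79.]))]
336 21.2 [(array([361., 249.]), array([334.,  71.])), (array([359., 289.]), array([337.,  76.]))]
326 -21.2 [(array([276., 240.]), array([316.,  78.])), (array([277., 278.]), array([319.,  83.]))]
326 21.2 [(array([358., 240.]), array([334.,  75.])), (array([357., 278.]), array([337.,  80.]))]
316 -21.2 [(array([278., 232.]), array([316.,  82.])), (array([280., 268.]), array([319.,  87.]))]
316 21.2 [(array([356., 232.]), array([334.,  79.])), (array([354., 268.]), array([337.,  84.]))]
306 -21.2 [(array([280., 225.]), array([316.,  86.])), (array([282., 259.]), array([319.,  91.]))]
306 21.2 [(array([354., 225.]), array([334.,  83.])), (array([353., 259.]), array([337.,  88.]))]
296 -21.2 [(array([282., 219.]), array([316.,  90.])), (array([283., 251.]), array([319.,  95.]))]
296 21.2 [(array([352., 219.]), array([334.,  87.])), (array([351., 251.]), array([337.,  92.]))]
```

View pics/w1c.png

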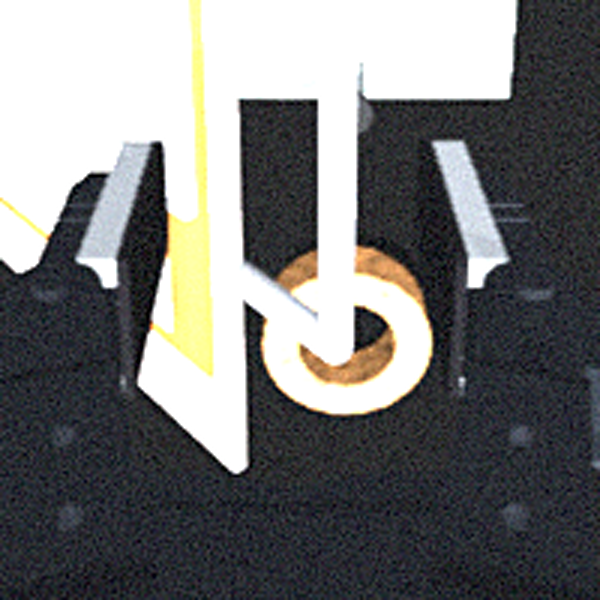

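Run:
```python
from fit import *
for f,c,w in(('w1.png',np.array([550.95,134.54,321.55]),.147),('wrist0.png',np.array([169.03,575.44,225.7]),1.285)):
  W=ld(f);T=W['T'];o=-T[:3,:3].T@T[:3,3]
  tx=np.array([np.sin(w),-np.cos(w),0])
  print('cam rel TCP in tool',np.dot(o-c,tx),np.dot(o-c,[np.cos(w),np.sin(w),0]),-(o-c)[2])
  for a in(-10,0,10,20,25):
    P=c-np.array([0,0,a])-11*tx
    print(a,(T@np.append(P,1))[2],proj(W,P))
```

```text
cam rel TCP in tool -80.64518966642184 0.6208800420653257 -148.49767014440795
-10 153.34522241607658 [316.74349182 245.1940261 ]
0 162.84181575159914 [316.79996571 236.57726113]
10 172.3384090871217 [316.85021569 228.91013836]
20 181.83500242264432 [316.89521692 222.04386852]
25 186.5832990904056 [316.9159997  218.87283974]
cam rel TCP in tool -80.28262144263209 0.4134104741395394 -148.37110537057703
-10 153.09958712721294 [316.92868217 244.80669787]
0 162.5977624888556 [316.96024402 236.20821384]
10 172.09593785049822 [316.98832199 228.55885051]
20 181.59411321214088 [317.01346276 221.70967826]
25 186.34320089296216 [317.02507205 218.5469261 ]
```

Run:
```python
import cv2,numpy as np
a=cv2.imread('pics/s1.png')[40:110,290:370].astype(float);cv2.imwrite('pics/s1d.png',cv2.resize(np.clip(a*5,0,255).astype('uint8'),None,fx=7,fy=7,interpolation=2))
```

```text
(no output)
```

View pics/s1d.png

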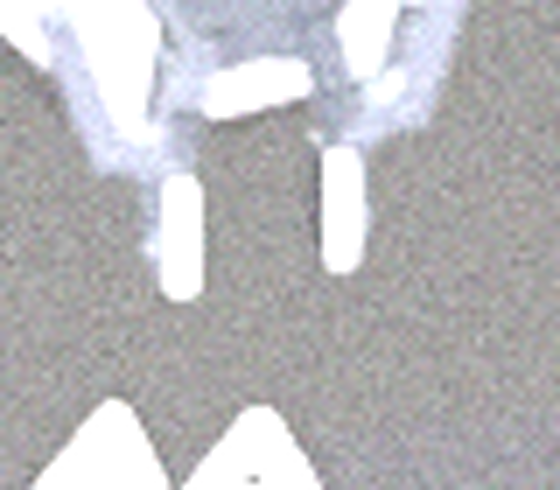

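Call:
drive_tool:
  rows: [0.6,-1.5,0.6,0,0,0.6,-1.5,0.6,0,0,0.6,0,0,2,0,0.6,0,0,2,0,0.6,0,0,1.7,0,0.6,0,0,0,0,0.6,0,0,0,0]

```text
time_s: 3.15
ee_pos: [567.1, 107.3, 265.7]
tool_rot: [0.653, 0.758, -0.0, 0.0]
wrist_force: [1.0, -0.0, -0.2]
opening: 34.0
```

```bash
python3 st.py 567.6 106 250
python3 - <<'E'
from h import *
d=snap('side','s2.png');a=d['pixels'][50:180,260:400].astype(float);cv2.imwrite('pics/s2d.png',cv2.resize(np.clip(a*2,0,255).astype('uint8'),None,fx=4.5,fy=4.5,interpolation=2))
d=snap('wrist','w2.png')
E
```

```text
t 3.15 pos [567.1  107.26 265.74] yaw tool y 0.149 zdown [ 0. -0. -1.] F [ 1.   -0.02 -0.23] op 34.0
tool shift cm [-0.132  0.031  1.574]
```

View pics/s2d.png

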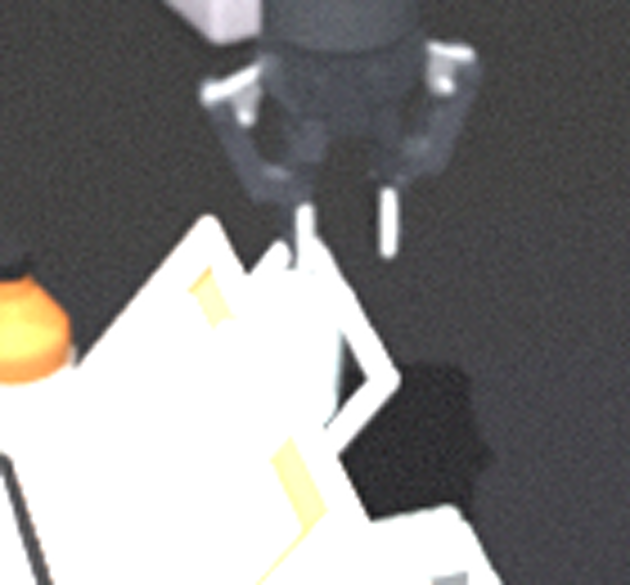

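View pics/w2.png

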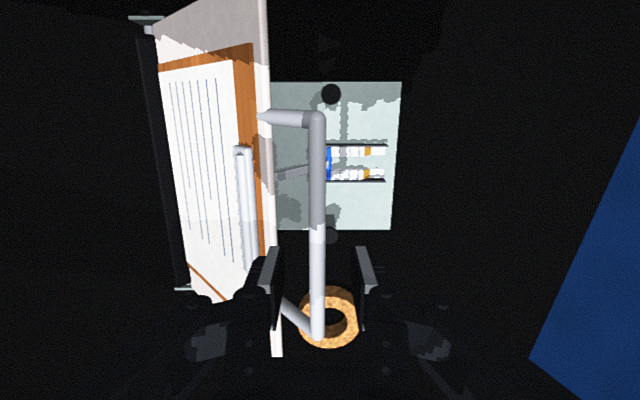

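Call:
drive_tool:
  rows: [0.65,-0.13,0,1.0,0,0.65,0,0,0.6,0,0.65,0,0,0.5,0,0.65,0,0,0.4,0,0.65,0,0,0,0]

```text
time_s: 3.75
ee_pos: [567.0, 106.3, 239.5]
tool_rot: [0.653, 0.758, -0.0, -0.0]
wrist_force: [0.5, 0.5, -0.4]
opening: 29.9
```

```bash
python3 st.py 567.6 106 250
python3 - <<'E'
from h import *
d=snap('side','s3.png');a=d['pixels'][50:180,260:400].astype(float);cv2.imwrite('pics/s3d.png',cv2.resize(np.clip(a*1.6,0,255).astype('uint8'),None,fx=4.5,fy=4.5,interpolation=2))
d=snap('wrist','w3.png');a=d['pixels'][200:400,220:420].astype(float);cv2.imwrite('pics/w3d.png',cv2.resize(np.clip(a*1.6,0,255).astype('uint8'),None,fx=3,fy=3,interpolation=2))
E
```

```text
t 3.75 pos [566.95 106.35 239.51] yaw tool y 0.149 zdown [-1.e-03  2.e-04 -1.e+00] F [ 0.53  0.54 -0.43] op 29.9
tool shift cm [-0.044  0.058 -1.049]
```

View pics/s3d.png

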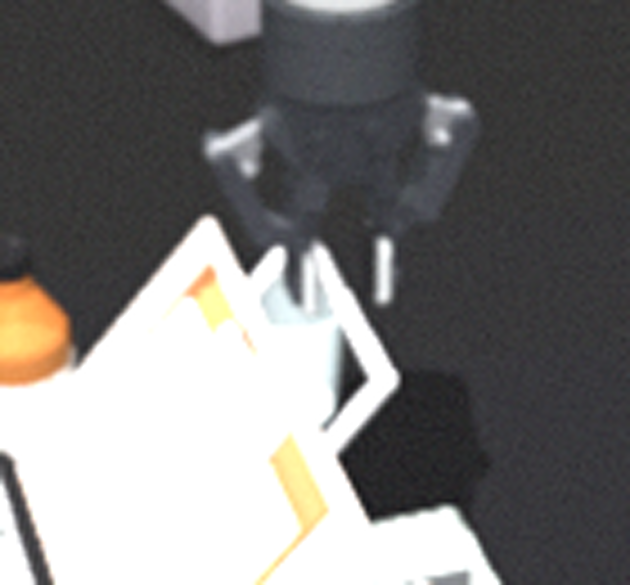

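View pics/w3d.png

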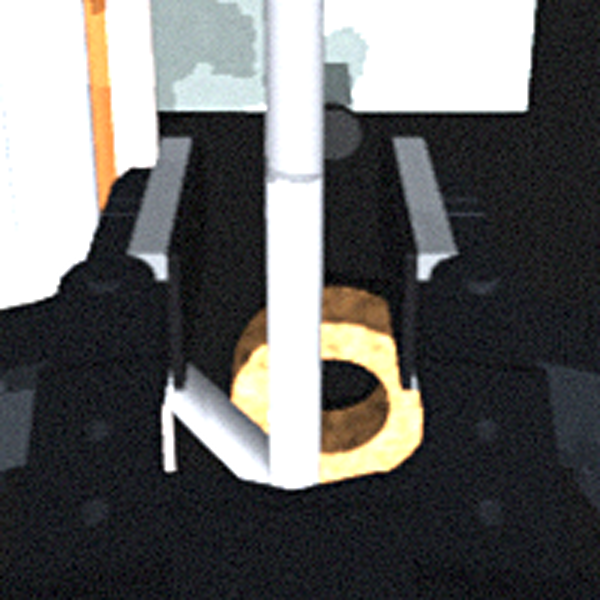

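Call:
drive_tool:
  rows: [0.76,0,0.05,0,0,0.76,0,0,0,0,0.76,0,0,0,0,0.76,0,0,0.3,0,0.76,0,0,0.3,0,0.76,0,0,0,0]

```text
time_s: 4.45
ee_pos: [567.5, 106.4, 233.6]
tool_rot: [0.652, 0.758, -0.0, -0.0]
wrist_force: [-0.0, 0.3, 0.3]
opening: 20.7
```

```bash
python3 st.py 567.6 106 250
python3 - <<'E'
from h import *
d=snap('side','s4.png');a=d['pixels'][60:160,290:400].astype(float);cv2.imwrite('pics/s4d.png',cv2.resize(np.clip(a*1.2,0,255).astype('uint8'),None,fx=6,fy=6,interpolation=2))
d=snap('wrist','w4.png');a=d['pixels'][200:400,220:420].astype(float);cv2.imwrite('pics/w4d.png',cv2.resize(np.clip(a*1.6,0,255).astype('uint8'),None,fx=3,fy=3,interpolation=2))
E
```

```text
t 4.45 pos [567.48 106.4  233.6 ] yaw tool y 0.1491 zdown [-9.e-04  1.e-04 -1.e+00] F [-0.02  0.32  0.33] op 20.7
tool shift cm [-0.041  0.005 -1.64 ]
```

View pics/s4d.png

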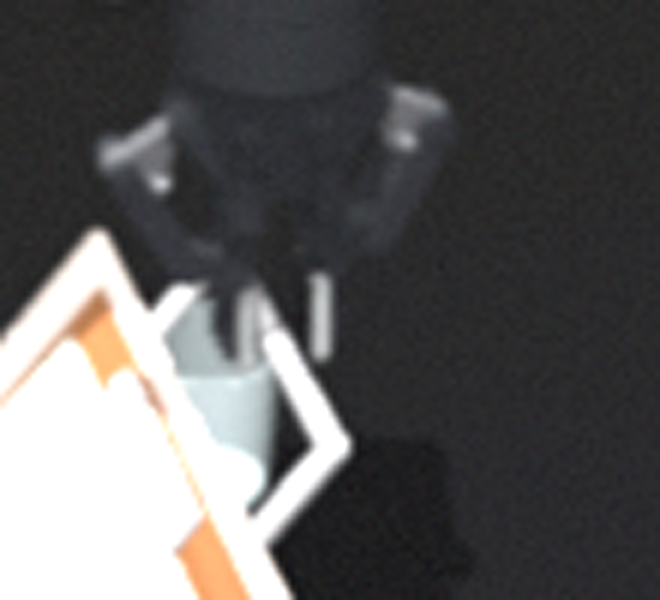

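View pics/w4d.png

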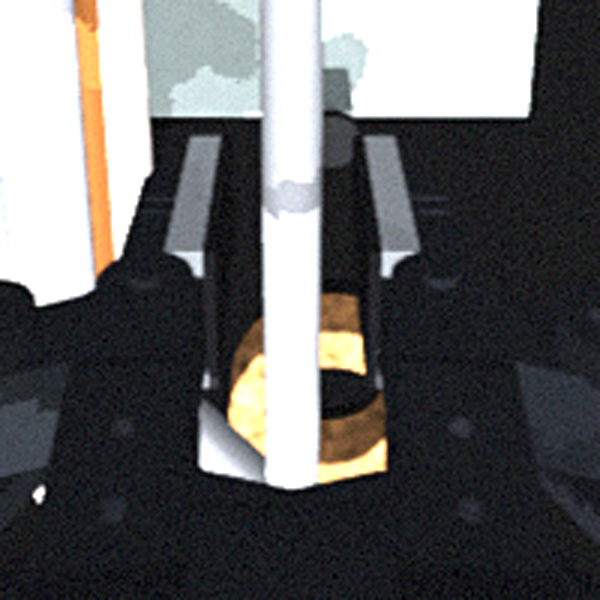

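Call:
drive_tool:
  rows: [0.76,0,0,0.3,0,0.76,0,0,0.3,0,0.76,0,0,0.3,0,0.76,0,0,0.2,0,0.76,0,0,0,0,0.76,0,0,0,0]

```text
time_s: 5.15
ee_pos: [567.7, 106.4, 223.3]
tool_rot: [0.653, 0.758, 0.0, -0.0]
wrist_force: [0.6, -0.2, 0.1]
opening: 20.6
```

```bash
python3 st.py 567.6 106 250
python3 - <<'E'
from h import *
d=snap('side','s5.png');a=d['pixels'][60:160,290:400].astype(float);cv2.imwrite('pics/s5d.png',cv2.resize(np.clip(a*1.2,0,255).astype('uint8'),None,fx=6,fy=6,interpolation=2))
E
```

```text
t 5.15 pos [567.71 106.36 223.28] yaw tool y 0.149 zdown [-0.e+00  1.e-04 -1.e+00] F [ 0.63 -0.22  0.11] op 20.6
tool shift cm [-0.034 -0.016 -2.672]
```

View pics/s5d.png

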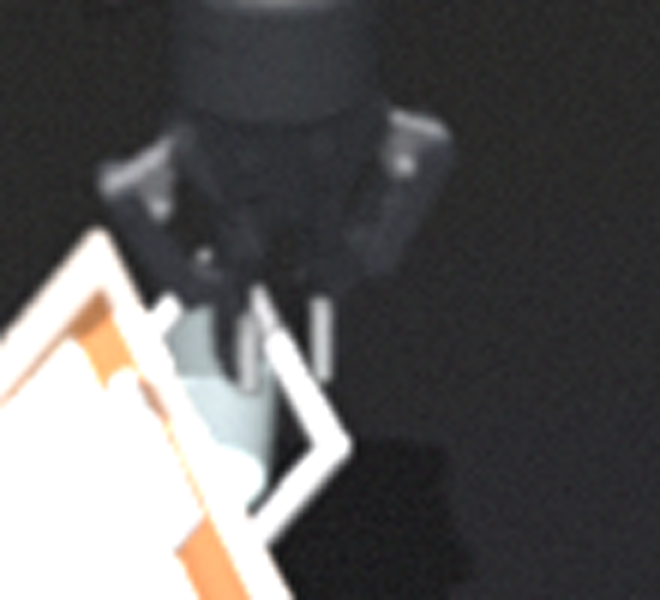

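Call:
drive_tool:
  rows: [1,0,0,0,0,1,0,0,0,0,1,0,0,0,0,1,0,0,0,0]
  newtons: 20

```text
time_s: 5.6
ee_pos: [567.7, 106.3, 223.4]
tool_rot: [0.653, 0.758, 0.0, 0.0]
wrist_force: [-1.2, -0.4, 0.6]
opening: 9.2
```

```bash
python3 st.py
python3 - <<'E'
from h import *
print(sense()['wrist_torque'])
d=snap('side','s6.png');a=d['pixels'][60:160,290:400].astype(float);cv2.imwrite('pics/s6d.png',cv2.resize(np.clip(a*1.2,0,255).astype('uint8'),None,fx=6,fy=6,interpolation=2))
E
```

```text
t 5.6 pos [567.7  106.34 223.41] yaw tool y 0.149 zdown [ 0.  0. -1.] F [-1.19 -0.44  0.6 ] op 9.2
[-0.08894126  0.35184716 -0.02302991]
```

View pics/s6d.png

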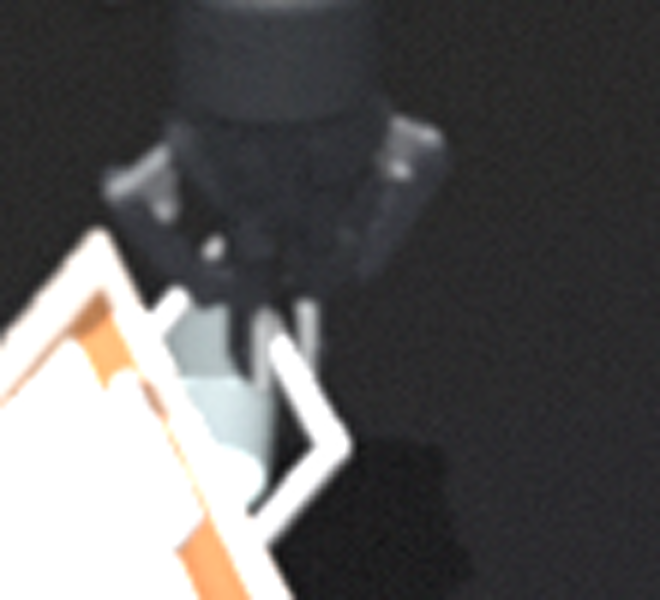

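```bash
cat > tab.py <<'E'
import sys,numpy as np
a=[float(x) for x in sys.argv[1:]]
for p,q in zip(a,a[1:]): print(p,q,'y %.3f z %.3f cm'%(25*(np.cos(q)-np.cos(p)),-25*(np.sin(q)-np.sin(p))))
E
python3 tab.py .8285 .84 .85 .86 .87 .88 .89 .9 .91 .92 .93
```

```text
0.8285 0.84 y -0.213 z -0.193 cm
0.84 0.85 y -0.187 z -0.166 cm
0.85 0.86 y -0.189 z -0.164 cm
0.86 0.87 y -0.190 z -0.162 cm
0.87 0.88 y -0.192 z -0.160 cm
0.88 0.89 y -0.193 z -0.158 cm
0.89 0.9 y -0.195 z -0.156 cm
0.9 0.91 y -0.197 z -0.154 cm
0.91 0.92 y -0.198 z -0.152 cm
0.92 0.93 y -0.200 z -0.150 cm
```

Call:
drive_tool:
  rows: [1,0,-0.21,-0.19,0,1,0,-0.19,-0.17,0,1,0,0,0,0,1,0,0,0,0]

```text
time_s: 6.05
ee_pos: [563.9, 105.8, 226.9]
tool_rot: [0.653, 0.758, 0.0, 0.0]
wrist_force: [1.6, -0.2, -2.4]
opening: 9.1
```

```bash
cat >> st.py <<'E'
u=np.array([np.cos(.1495),np.sin(.1495)]);h=np.array([400.62,80.85])
x=(s['ee_pos'][:2]-h)@u; f=s['wrist_force'];print('x along',round(x,2),'th from x',round(np.arccos(min(1,x/250)),4),'th from z (z+20.9)',round(np.arcsin((s['ee_pos'][2]+20.9-60)/250),4),'F u',round(f[:2]@u,2),'Fz',round(f[2],2))
E
python3 st.py
```

```text
t 6.05 pos [563.89 105.76 226.93] yaw tool y 0.1489 zdown [ 4.e-04  2.e-04 -1.e+00] F [ 1.6  -0.24 -2.38] op 9.1
x along 165.15 th from x 0.8492 th from z (z+20.9) 0.8501 F u 1.55 Fz -2.38
```

Call:
drive_tool:
  rows: [1,0,-0.19,-0.16,0,1,0,-0.19,-0.16,0,1,0,0,0,0]

```text
time_s: 6.35
ee_pos: [559.9, 105.2, 230.5]
tool_rot: [0.653, 0.758, 0.0, 0.0]
wrist_force: [1.6, -0.4, -1.5]
opening: 9.0
```

Call:
drive_tool:
  rows: [1,0,-0.19,-0.16,0,1,0,0,0,0,1,0,0,0,0]

```text
time_s: 6.65
ee_pos: [558.3, 104.9, 231.9]
tool_rot: [0.653, 0.758, 0.0, 0.0]
wrist_force: [2.3, 0.1, 0.1]
opening: 9.1
```

```bash
python3 st.py
```

```text
t 6.65 pos [558.27 104.94 231.91] yaw tool y 0.149 zdown [ 5.e-04  1.e-04 -1.e+00] F [2.29 0.05 0.08] op 9.1
x along 159.48 th from x 0.879 th from z (z+20.9) 0.8808 F u 2.27 Fz 0.08
```

Call:
drive_tool:
  rows: [1,0,-0.1,-0.08,0,1,0,0,0,0]

```text
time_s: 6.85
ee_pos: [557.2, 104.8, 232.7]
tool_rot: [0.653, 0.758, 0.0, 0.0]
wrist_force: [2.0, 0.4, 0.9]
opening: 8.8
```

Call:
drive_tool:
  rows: [1,0,-0.1,-0.08,0,1,0,0,0,0]

```text
time_s: 7.05
ee_pos: [556.3, 104.6, 233.6]
tool_rot: [0.653, 0.758, 0.0, 0.0]
wrist_force: [3.4, 0.6, 0.6]
opening: 9.1
```

Call:
drive_tool:
  rows: [1,0,-0.1,-0.08,0,1,0,0,0,0]

```text
time_s: 7.25
ee_pos: [555.3, 104.5, 234.4]
tool_rot: [0.653, 0.758, 0.0, 0.0]
wrist_force: [4.7, -0.1, 1.6]
opening: 9.0
```

```bash
python3 st.py
```

```text
t 7.25 pos [555.3  104.47 234.42] yaw tool y 0.149 zdown [ 6.e-04  1.e-04 -1.e+00] F [ 4.72 -0.1   1.63] op 9.0
x along 156.48 th from x 0.8945 th from z (z+20.9) 0.8967 F u 4.65 Fz 1.63
```

Call:
drive_tool:
  rows: [1,0,-0.07,-0.12,0,1,0,0,0,0]

```text
time_s: 7.45
ee_pos: [554.2, 104.3, 235.2]
tool_rot: [0.652, 0.758, -0.0, -0.0]
wrist_force: [2.6, -0.1, -0.4]
opening: 9.3
```

Call:
drive_tool:
  rows: [1,0,-0.1,-0.08,0,1,0,0,0,0]

```text
time_s: 7.65
ee_pos: [553.3, 104.2, 236.1]
tool_rot: [0.653, 0.758, -0.0, -0.0]
wrist_force: [2.2, 0.3, -0.5]
opening: 9.4
```

```bash
cat >> st.py <<'E'
th=np.arccos(min(1,x/250));fu=f[:2]@u;print('rad F',round(fu*np.cos(th)+f[2]*np.sin(th),2),'tan F',round(-fu*np.sin(th)+f[2]*np.cos(th),2))
E
python3 st.py
```

```text
t 7.65 pos [553.31 104.18 236.12] yaw tool y 0.149 zdown [-2.e-04 -0.e+00 -1.e+00] F [ 2.2   0.33 -0.5 ] op 9.4
x along 154.46 th from x 0.9048 th from z (z+20.9) 0.9077 F u 2.22 Fz -0.5
rad F 0.98 tan F -2.06
```

Call:
drive_tool:
  rows: [1,0,-0.1,-0.08,0,1,0,0,0,0]

```text
time_s: 7.85
ee_pos: [552.3, 104.0, 236.9]
tool_rot: [0.653, 0.758, -0.0, -0.0]
wrist_force: [2.5, -1.0, -0.7]
opening: 9.0
```

Call:
drive_tool:
  rows: [1,0,-0.1,-0.08,0,1,0,0,0,0]

```text
time_s: 8.05
ee_pos: [551.3, 103.9, 237.7]
tool_rot: [0.653, 0.758, -0.0, -0.0]
wrist_force: [2.3, -1.2, -0.3]
opening: 8.9
```

```bash
python3 st.py
```

```text
t 8.05 pos [551.32 103.88 237.69] yaw tool y 0.149 zdown [-3.e-04 -0.e+00 -1.e+00] F [ 2.25 -1.18 -0.26] op 8.9
x along 152.45 th from x 0.915 th from z (z+20.9) 0.918 F u 2.05 Fz -0.26
rad F 1.04 tan F -1.78
```

Call:
drive_tool:
  rows: [1,0,-0.1,-0.08,0,1,0,0,0,0]

```text
time_s: 8.25
ee_pos: [550.3, 103.7, 238.5]
tool_rot: [0.653, 0.758, -0.0, -0.0]
wrist_force: [2.6, -0.4, -2.0]
opening: 9.5
```

```bash
python3 st.py;python3 - <<'E'
from h import *
d=snap('side','s7.png');a=d['pixels'][70:250,240:400];cv2.imwrite('pics/s7d.png',cv2.resize(a,None,fx=3.3,fy=3.3,interpolation=2))
E
```

```text
t 8.25 pos [550.32 103.73 238.48] yaw tool y 0.149 zdown [-3.e-04 -0.e+00 -1.e+00] F [ 2.61 -0.45 -2.01] op 9.5
x along 151.44 th from x 0.9201 th from z (z+20.9) 0.9232 F u 2.51 Fz -2.01
rad F -0.08 tan F -3.21
```

View pics/s7d.png

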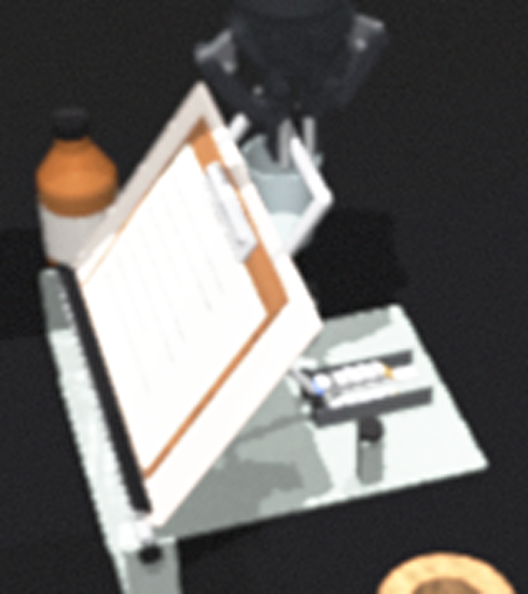

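Run:
```python
from fit import *
S=ld('s7.png')
for th in(.88,.9,.91,.92,.93):
  p=[400.62,80.85,.1495,th];print(th,[proj(S,x).round(1).tolist() for x in(pt(p,205,150,3),pt(p,205,-150,3),pt(p,250,-67))])
```

```text
0.88 [[302.9, 95.3], [339.2, 169.2], [341.1, 131.2]]
0.9 [[301.6, 94.7], [337.7, 168.6], [339.4, 130.3]]
0.91 [[300.9, 94.4], [336.9, 168.3], [338.6, 129.9]]
0.92 [[300.3, 94.1], [336.2, 168.0], [337.7, 129.5]]
0.93 [[299.6, 93.7], [335.4, 167.7], [336.8, 129.1]]
```

Call:
drive_tool:
  rows: [1,0,-0.08,-0.06,0,1,0,0,0,0]

```text
time_s: 8.5
ee_pos: [549.7, 103.7, 239.1]
tool_rot: [0.652, 0.758, -0.0, -0.0]
wrist_force: [2.7, -0.7, -1.1]
opening: 9.0
```

```bash
python3 st.py
```

```text
t 8.5 pos [549.66 103.66 239.08] yaw tool y 0.149 zdown [-1.e-04  0.e+00 -1.e+00] F [ 2.71 -0.66 -1.11] op 9.0
x along 150.77 th from x 0.9234 th from z (z+20.9) 0.9272 F u 2.58 Fz -1.11
rad F 0.67 tan F -2.73
```

Call:
drive_tool:
  rows: [1,0,-0.08,-0.06,0,1,0,0,0,0]

```text
time_s: 8.7
ee_pos: [549.2, 103.5, 239.4]
tool_rot: [0.653, 0.758, 0.0, 0.0]
wrist_force: [5.9, -0.0, -5.0]
opening: 8.8
```

```bash
python3 st.py
```

```text
t 8.7 pos [549.22 103.54 239.43] yaw tool y 0.1489 zdown [ 4.e-04  2.e-04 -1.e+00] F [ 5.92 -0.01 -5.04] op 8.8
x along 150.32 th from x 0.9257 th from z (z+20.9) 0.9295 F u 5.86 Fz -5.04
rad F -0.51 tan F -7.71
```

Call:
drive_tool:
  rows: [1,0,-0.03,-0.02,0,1,0,0,0,0]

```text
time_s: 8.9
ee_pos: [549.1, 103.5, 239.5]
tool_rot: [0.653, 0.758, 0.0, 0.0]
wrist_force: [6.6, -0.0, -5.4]
opening: 9.1
```

```bash
python3 st.py; python3 tab.py .926 .90 .87 .84 .81 .78 .75 .72 .69 .66 .63 .60
```

```text
t 8.9 pos [549.09 103.53 239.51] yaw tool y 0.1489 zdown [ 6.e-04  3.e-04 -1.e+00] F [ 6.6  -0.04 -5.42] op 9.1
x along 150.19 th from x 0.9263 th from z (z+20.9) 0.93 F u 6.52 Fz -5.42
rad F -0.42 tan F -8.47
0.926 0.9 y 0.514 z 0.397 cm
0.9 0.87 y 0.580 z 0.475 cm
0.87 0.84 y 0.566 z 0.492 cm
0.84 0.81 y 0.551 z 0.509 cm
0.81 0.78 y 0.535 z 0.525 cm
0.78 0.75 y 0.519 z 0.541 cm
0.75 0.72 y 0.503 z 0.556 cm
0.72 0.69 y 0.486 z 0.571 cm
0.69 0.66 y 0.469 z 0.586 cm
0.66 0.63 y 0.451 z 0.599 cm
0.63 0.6 y 0.433 z 0.613 cm
```

Call:
drive_tool:
  rows: [1,0,0.15,0.11,0,1,0,0.2,0.16,0,1,0,0.21,0.17,0,1,0,0.29,0.24,0,1,0,0.29,0.24,0,1,0,0.28,0.25,0,1,0,0.28,0.25,0,1,0,0.28,0.25,0,1,0,0,0,0]

```text
time_s: 9.8
ee_pos: [568.5, 106.5, 222.7]
tool_rot: [0.652, 0.758, -0.0, -0.0]
wrist_force: [1.5, -1.8, -0.8]
opening: 8.8
```

```bash
python3 st.py
```

```text
t 9.8 pos [568.49 106.49 222.74] yaw tool y 0.1491 zdown [-2.e-04  2.e-04 -1.e+00] F [ 1.47 -1.76 -0.79] op 8.8
x along 169.82 th from x 0.824 th from z (z+20.9) 0.825 F u 1.19 Fz -0.79
rad F 0.23 tan F -1.41
```

Call:
drive_tool:
  rows: [1,0,0.27,0.26,0,1,0,0.27,0.26,0,1,0,0,0,0]

```text
time_s: 10.1
ee_pos: [573.9, 107.3, 217.6]
tool_rot: [0.652, 0.758, 0.0, -0.0]
wrist_force: [2.0, -0.5, -1.0]
opening: 8.9
```

```bash
python3 st.py
```

```text
t 10.1 pos [573.87 107.33 217.62] yaw tool y 0.1491 zdown [ 1.e-04  3.e-04 -1.e+00] F [ 2.02 -0.5  -1.03] op 8.9
x along 175.26 th from x 0.7939 th from z (z+20.9) 0.7953 F u 1.92 Fz -1.03
rad F 0.61 tan F -2.09
```

```bash
python3 tab.py .795 .765 .735 .705 .675 .645 .615 .585 .555 .525 .495 .465 .435; echo; python3 tab.py .435 .4 .365 .33 .3 .27 .24 .21 .18 .15 .12 .09 .07 .05 .04 .03 .02 .01 0 -0.01
```

```text
0.795 0.765 y 0.527 z 0.533 cm
0.765 0.735 y 0.511 z 0.549 cm
0.735 0.705 y 0.495 z 0.564 cm
0.705 0.675 y 0.477 z 0.578 cm
0.675 0.645 y 0.460 z 0.592 cm
0.645 0.615 y 0.442 z 0.606 cm
0.615 0.585 y 0.423 z 0.619 cm
0.585 0.555 y 0.405 z 0.631 cm
0.555 0.525 y 0.386 z 0.643 cm
0.525 0.495 y 0.366 z 0.655 cm
0.495 0.465 y 0.346 z 0.665 cm
0.465 0.435 y 0.326 z 0.675 cm

0.435 0.4 y 0.355 z 0.800 cm
0.4 0.365 y 0.327 z 0.812 cm
0.365 0.33 y 0.298 z 0.823 cm
0.33 0.3 y 0.232 z 0.713 cm
0.3 0.27 y 0.211 z 0.720 cm
0.27 0.24 y 0.189 z 0.726 cm
0.24 0.21 y 0.167 z 0.731 cm
0.21 0.18 y 0.145 z 0.736 cm
0.18 0.15 y 0.123 z 0.740 cm
0.15 0.12 y 0.101 z 0.743 cm
0.12 0.09 y 0.079 z 0.746 cm
0.09 0.07 y 0.040 z 0.498 cm
0.07 0.05 y 0.030 z 0.499 cm
0.05 0.04 y 0.011 z 0.250 cm
0.04 0.03 y 0.009 z 0.250 cm
0.03 0.02 y 0.006 z 0.250 cm
0.02 0.01 y 0.004 z 0.250 cm
0.01 0.0 y 0.001 z 0.250 cm
0.0 -0.01 y -0.001 z 0.250 cm
```

Call:
drive_tool:
  rows: [1,0,0.53,0.53,0,1,0,0.51,0.55,0,1,0,0.49,0.56,0,1,0,0.48,0.58,0,1,0,0.46,0.59,0,1,0,0.44,0.61,0,1,0,0,0,0]

```text
time_s: 10.8
ee_pos: [603.0, 111.7, 182.8]
tool_rot: [0.652, 0.758, 0.0, -0.0]
wrist_force: [3.0, -0.2, -0.7]
opening: 9.2
```

```bash
python3 st.py
```

```text
t 10.8 pos [603.02 111.73 182.78] yaw tool y 0.149 zdown [ 1.e-04  5.e-04 -1.e+00] F [ 3.03 -0.24 -0.65] op 9.2
x along 204.74 th from x 0.6112 th from z (z+20.9) 0.6123 F u 2.96 Fz -0.65
rad F 2.05 tan F -2.23
```

Call:
drive_tool:
  rows: [1,0,0.44,0.62,0,1,0,0.41,0.63,0,1,0,0.39,0.64,0,1,0,0.37,0.65,0,1,0,0.35,0.66,0,1,0,0.33,0.67,0,1,0,0,0,0]

```text
time_s: 11.5
ee_pos: [625.2, 115.1, 143.9]
tool_rot: [0.653, 0.758, -0.0, -0.0]
wrist_force: [0.2, 0.3, -2.5]
opening: 8.9
```

```bash
python3 st.py
```

```text
t 11.5 pos [625.19 115.06 143.88] yaw tool y 0.149 zdown [-6.e-04  3.e-04 -1.e+00] F [ 0.2   0.3  -2.49] op 8.9
x along 227.16 th from x 0.4308 th from z (z+20.9) 0.4325 F u 0.24 Fz -2.49
rad F -0.82 tan F -2.37
```

Call:
drive_tool:
  rows: [1,0,0.34,0.8,0,1,0,0.32,0.81,0,1,0,0.29,0.82,0,1,0,0.22,0.71,0,1,0,0,0,0]

```text
time_s: 12.0
ee_pos: [636.9, 116.8, 112.5]
tool_rot: [0.653, 0.758, 0.0, -0.0]
wrist_force: [0.5, 0.8, -1.4]
opening: 8.8
```

```bash
python3 st.py;python3 - <<'E'
from h import *
d=snap('side','s8.png');a=d['pixels'][70:250,240:430];cv2.imwrite('pics/s8d.png',cv2.resize(a,None,fx=3.3,fy=3.3,interpolation=2))
E
```

```text
t 12.0 pos [636.88 116.8  112.53] yaw tool y 0.149 zdown [-1.e-04  4.e-04 -1.e+00] F [ 0.47  0.76 -1.36] op 8.8
x along 238.98 th from x 0.298 th from z (z+20.9) 0.2981 F u 0.58 Fz -1.36
rad F 0.15 tan F -1.47
```

View pics/s8d.png

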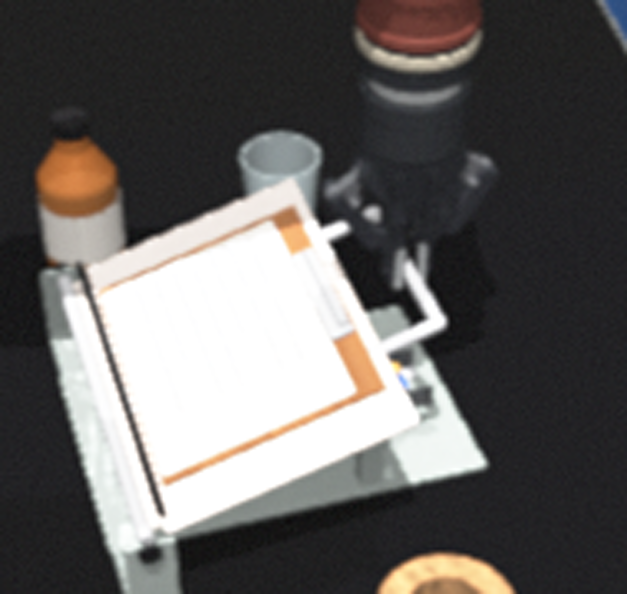

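Call:
drive_tool:
  rows: [1,0,0.21,0.72,0,1,0,0.19,0.73,0,1,0,0.17,0.73,0,1,0,0.14,0.74,0,1,0,0.12,0.74,0,1,0,0,0,0]

```text
time_s: 12.65
ee_pos: [644.8, 118.0, 75.8]
tool_rot: [0.653, 0.758, -0.0, -0.0]
wrist_force: [0.0, 1.3, -3.9]
opening: 8.8
```

```bash
python3 st.py
```

```text
t 12.65 pos [644.76 118.    75.8 ] yaw tool y 0.149 zdown [-5.e-04  2.e-04 -1.e+00] F [ 0.    1.31 -3.86] op 8.8
x along 246.95 th from x 0.1564 th from z (z+20.9) 0.1473 F u 0.2 Fz -3.86
rad F -0.41 tan F -3.84
```

Call:
drive_tool:
  rows: [1,0,0.1,0.74,0,1,0,0.08,0.74,0,1,0,0.04,0.5,0,1,0,0,0,0]

```text
time_s: 13.05
ee_pos: [646.6, 118.3, 56.4]
tool_rot: [0.653, 0.758, -0.0, -0.0]
wrist_force: [-2.4, 1.0, -2.3]
opening: 9.0
```

```bash
python3 st.py;python3 - <<'E'
from h import *
d=snap('side','s9.png');a=d['pixels'][70:250,240:430];cv2.imwrite('pics/s9d.png',cv2.resize(a,None,fx=3.3,fy=3.3,interpolation=2))
E
```

```text
t 13.05 pos [646.65 118.26  56.39] yaw tool y 0.149 zdown [-8.e-04  1.e-04 -1.e+00] F [-2.4   0.95 -2.29] op 9.0
x along 248.85 th from x 0.0958 th from z (z+20.9) 0.0692 F u -2.23 Fz -2.29
rad F -2.44 tan F -2.07
```

View pics/s9d.png

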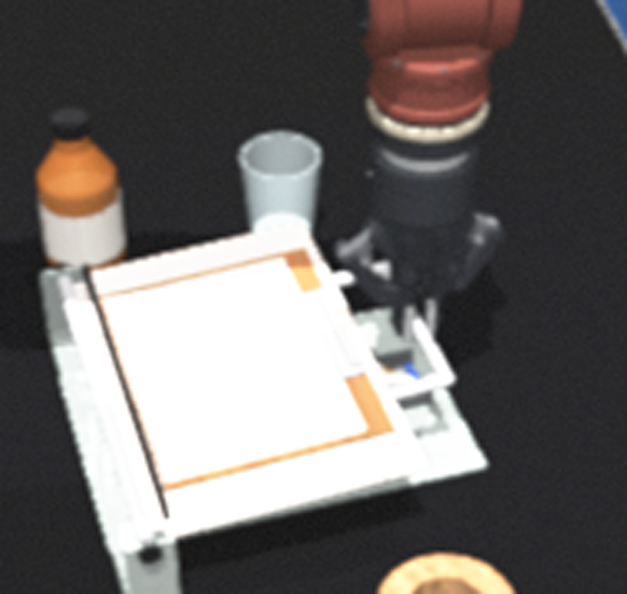

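Call:
drive_tool:
  rows: [1,0,0.02,0.35,0,1,0,0.01,0.35,0,1,0,0,0,0]

```text
time_s: 13.4
ee_pos: [647.0, 118.3, 50.0]
tool_rot: [0.652, 0.758, -0.0, -0.0]
wrist_force: [-4.7, -0.1, -3.2]
opening: 8.8
```

Call:
drive_tool:
  rows: [1,0,0.01,0.25,0,1,0,0,0,0]

```text
time_s: 13.6
ee_pos: [647.0, 118.3, 47.7]
tool_rot: [0.653, 0.758, -0.0, -0.0]
wrist_force: [-5.5, 0.1, -3.2]
opening: 9.0
```

Call:
drive_tool:
  rows: [1,0,0,0.2,0,1,0,0,0,0]

```text
time_s: 13.8
ee_pos: [647.0, 118.3, 45.8]
tool_rot: [0.653, 0.758, -0.0, -0.0]
wrist_force: [-5.7, -0.1, -2.6]
opening: 8.9
```

```bash
python3 st.py
```

```text
t 13.8 pos [647.02 118.32  45.81] yaw tool y 0.149 zdown [-6.e-04  0.e+00 -1.e+00] F [-5.72 -0.09 -2.59] op 8.9
x along 249.23 th from x 0.0783 th from z (z+20.9) 0.0268 F u -5.67 Fz -2.59
rad F -5.85 tan F -2.14
```

Call:
drive_tool:
  rows: [1,0,-0.04,0.2,0,1,0,0,0,0]

```text
time_s: 14.0
ee_pos: [647.0, 118.3, 44.0]
tool_rot: [0.653, 0.758, 0.0, 0.0]
wrist_force: [-4.4, 0.7, -3.0]
opening: 8.8
```

Call:
drive_tool:
  rows: [1,0,0,0.15,0,1,0,0,0,0]

```text
time_s: 14.2
ee_pos: [647.1, 118.3, 43.0]
tool_rot: [0.653, 0.758, 0.0, 0.0]
wrist_force: [-6.1, 0.9, 0.3]
opening: 8.8
```

Call:
drive_tool:
  rows: [1,0,0,0.12,0,1,0,0,0,0]

```text
time_s: 14.4
ee_pos: [647.1, 118.3, 42.9]
tool_rot: [0.652, 0.758, 0.0, 0.0]
wrist_force: [-10.9, 0.3, 8.5]
opening: 9.1
```

```bash
python3 st.py
```

```text
t 14.4 pos [647.13 118.3   42.91] yaw tool y 0.1492 zdown [ 8.e-04 -1.e-04 -1.e+00] F [-10.88   0.28   8.48] op 9.1
x along 249.34 th from x 0.0727 th from z (z+20.9) 0.0153 F u -10.71 Fz 8.48
rad F -10.07 tan F 9.24
```

Call:
drive_tool:
  rows: [1,0,-0.05,-0.12,0,1,0,0,0,0]

```text
time_s: 14.6
ee_pos: [647.1, 118.3, 43.0]
tool_rot: [0.652, 0.758, 0.001, 0.0]
wrist_force: [-2.6, 1.8, 2.7]
opening: 9.1
```

```bash
python3 st.py;python3 - <<'E'
from h import *
d=snap('side','s10.png');a=d['pixels'][120:240,300:430];cv2.imwrite('pics/s10d.png',cv2.resize(np.clip(a*1.,0,255).astype('uint8'),None,fx=5,fy=5,interpolation=2))
d=snap('wrist','w10.png')
E
```

```text
t 14.6 pos [647.06 118.28  42.99] yaw tool y 0.1491 zdown [ 1.5e-03  2.0e-04 -1.0e+00] F [-2.64  1.77  2.69] op 9.1
x along 249.27 th from x 0.0764 th from z (z+20.9) 0.0156 F u -2.35 Fz 2.69
rad F -2.14 tan F 2.86
```

View pics/s10d.png

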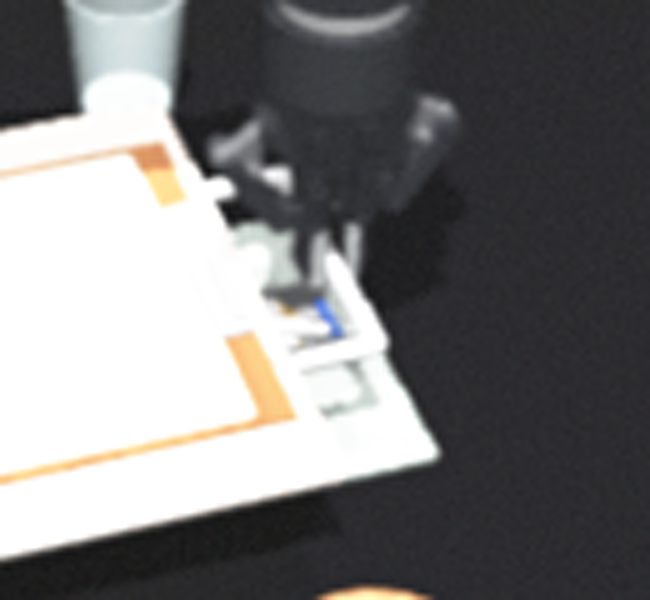

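View pics/w10.png

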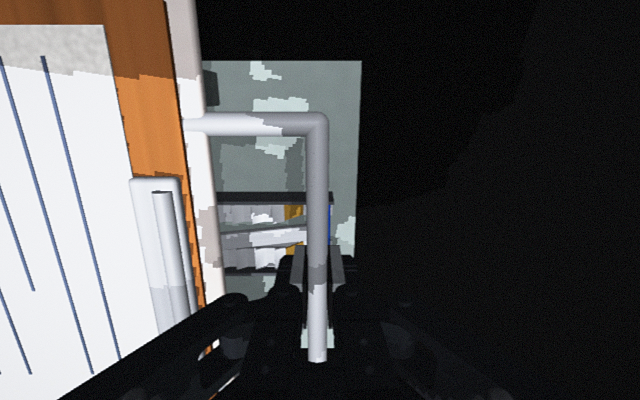

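Run:
```python
from fit import *
S=ld('s10.png');W=ld('w10.png')
for th in(0,.015,.03,.045,.06):
  p=[400.3,80.8,.1495,th];print(th,[proj(S,x).round(1).tolist() for x in(pt(p,205,150,3),pt(p,205,-150,3),pt(p,250,-70),pt(p,250,70))],proj(W,pt(p,250,70)))
import cv2
a=S=np.load('pics/s10.png.npz')['im'][130:230,320:420];cv2.imwrite('pics/s10e.png',cv2.resize(np.clip(a*.6,0,255).astype('uint8'),None,fx=6,fy=6,interpolation=2))
```

```text
0 [[332.2, 139.7], [369.8, 213.6], [375.6, 188.5], [356.9, 154.7]] [317.34441426 125.30777482]
0.015 [[332.1, 138.8], [369.9, 212.7], [375.6, 187.4], [357.0, 153.6]] [317.29111277 126.10771773]
0.03 [[332.1, 137.9], [369.9, 211.8], [375.7, 186.3], [357.0, 152.5]] [317.09125196 126.95493768]
0.045 [[332.0, 137.0], [369.9, 210.9], [375.7, 185.2], [357.0, 151.4]] [316.73157604 127.8535022 ]
0.06 [[331.9, 136.2], [369.9, 210.0], [375.7, 184.1], [356.9, 150.3]] [316.19723036 128.80795766]
```

View pics/s10e.png

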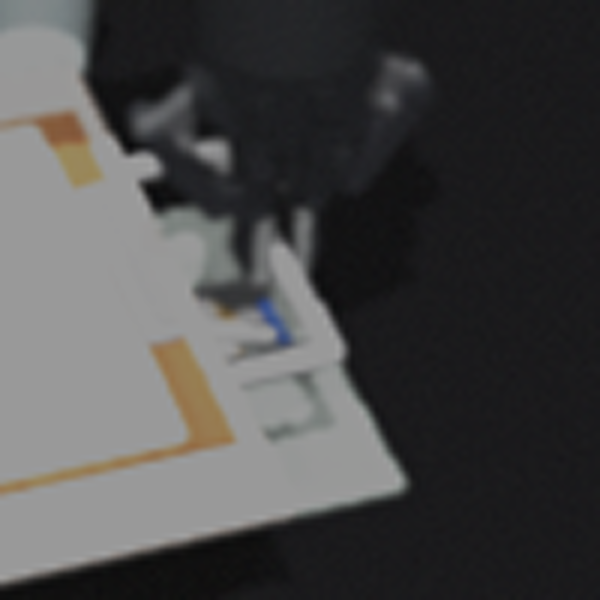

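```bash
sed -i 's/h=np.array(\[400.62,80.85\])/h=np.array([399.9,80.74])/; s/z+20.9/z+17/; s/+20.9/+17/' st.py; python3 tab.py 0 .02 .04 .07 .1 .13 .16 .19 .22 .25 .28 .31 .34 .37 .4 .43 .46 .49 .52 .55 .58 .6 .62 .64 .66 .68 .69 .70; python3 st.py
```

```text
0.0 0.02 y -0.005 z -0.500 cm
0.02 0.04 y -0.015 z -0.500 cm
0.04 0.07 y -0.041 z -0.749 cm
0.07 0.1 y -0.064 z -0.747 cm
0.1 0.13 y -0.086 z -0.745 cm
0.13 0.16 y -0.108 z -0.742 cm
0.16 0.19 y -0.131 z -0.739 cm
0.19 0.22 y -0.153 z -0.734 cm
0.22 0.25 y -0.175 z -0.729 cm
0.25 0.28 y -0.196 z -0.724 cm
0.28 0.31 y -0.218 z -0.718 cm
0.31 0.34 y -0.239 z -0.711 cm
0.34 0.37 y -0.261 z -0.703 cm
0.37 0.4 y -0.282 z -0.695 cm
0.4 0.43 y -0.302 z -0.686 cm
0.43 0.46 y -0.323 z -0.677 cm
0.46 0.49 y -0.343 z -0.667 cm
0.49 0.52 y -0.363 z -0.656 cm
0.52 0.55 y -0.382 z -0.645 cm
0.55 0.58 y -0.402 z -0.633 cm
0.58 0.6 y -0.278 z -0.415 cm
0.6 0.62 y -0.286 z -0.410 cm
0.62 0.64 y -0.295 z -0.404 cm
0.64 0.66 y -0.303 z -0.398 cm
0.66 0.68 y -0.310 z -0.392 cm
0.68 0.69 y -0.158 z -0.194 cm
0.69 0.7 y -0.160 z -0.192 cm
t 14.7 pos [647.06 118.29  43.  ] yaw tool y 0.149 zdown [ 1.4e-03  3.0e-04 -1.0e+00] F [-2.43  2.11  1.44] op 8.9
x along 249.99 th from x 0.0076 th from z (z+17) -0.0 F u -2.09 Fz 1.44
rad F -2.08 tan F 1.46
```

Call:
drive_tool:
  rows: [1,0,0,0,0,1,0,-0.01,-0.5,0,1,0,-0.02,-0.5,0,1,0,-0.04,-0.75,0,1,0,-0.06,-0.75,0,1,0,-0.09,-0.74,0,1,0,-0.11,-0.74,0,1,0,0,0,0]

```text
time_s: 15.5
ee_pos: [643.8, 117.8, 83.8]
tool_rot: [0.652, 0.758, 0.001, 0.001]
wrist_force: [3.1, 3.2, -1.9]
opening: 9.1
```

```bash
python3 st.py
```

```text
t 15.5 pos [643.77 117.78  83.83] yaw tool y 0.1491 zdown [ 1.8e-03  1.0e-04 -1.0e+00] F [ 3.1   3.24 -1.94] op 9.1
x along 246.67 th from x 0.1634 th from z (z+17) 0.1641 F u 3.54 Fz -1.94
rad F 3.18 tan F -2.49
```

Call:
drive_tool:
  rows: [1,0,-0.11,-0.74,0,1,0,-0.15,-0.74,0,1,0,-0.18,-0.73,0,1,0,-0.2,-0.72,0,1,0,-0.22,-0.72,0,1,0,-0.24,-0.71,0,1,0,-0.26,-0.7,0,1,0,-0.28,-0.69,0,1,0,-0.3,-0.69,0,1,0,0,0,0]

```text
time_s: 16.5
ee_pos: [624.9, 114.9, 148.1]
tool_rot: [0.653, 0.758, 0.001, 0.001]
wrist_force: [6.4, 3.9, -0.6]
opening: 8.7
```

```bash
python3 st.py
```

```text
t 16.5 pos [624.93 114.88 148.07] yaw tool y 0.149 zdown [ 2.9e-03  3.0e-04 -1.0e+00] F [ 6.42  3.88 -0.58] op 8.7
x along 227.6 th from x 0.4265 th from z (z+17) 0.4338 F u 6.92 Fz -0.58
rad F 6.06 tan F -3.39
```

Call:
drive_tool:
  rows: [1,0,-0.27,-0.7,0,1,0,-0.32,-0.67,0,1,0,-0.35,-0.66,0,1,0,-0.37,-0.65,0,1,0,0,0,0]

```text
time_s: 17.0
ee_pos: [611.6, 112.9, 174.3]
tool_rot: [0.653, 0.758, 0.001, 0.001]
wrist_force: [5.7, 3.8, 0.2]
opening: 9.0
```

```bash
python3 st.py
python3 - <<'E'
from h import *
d=snap('side','s11.png');a=d['pixels'][80:230,260:420];cv2.imwrite('pics/s11d.png',cv2.resize(a,None,fx=4,fy=4,interpolation=2))
E
```

```text
t 17.0 pos [611.57 112.85 174.3 ] yaw tool y 0.149 zdown [ 1.9e-03  1.0e-04 -1.0e+00] F [5.71 3.83 0.18] op 9.0
x along 214.09 th from x 0.5426 th from z (z+17) 0.553 F u 6.22 Fz 0.18
rad F 5.42 tan F -3.06
```

View pics/s11d.png

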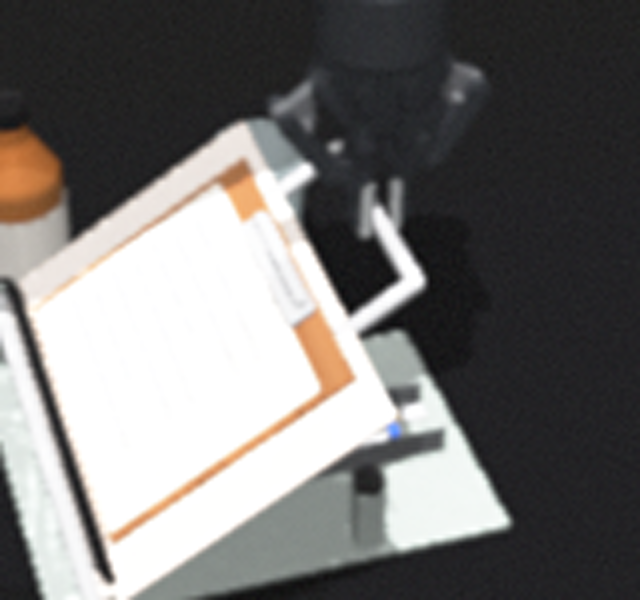

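```bash
python3 - <<'E'
from fit import *
S=ld('s11.png')
for th in(.52,.54,.56):
  p=[400.5,80.85,.1495,th];print(th,[proj(S,x).round(1).tolist() for x in(pt(p,205,150,3),pt(p,205,-150,3),pt(p,250,-67))])
E
python3 tab.py .545 .57 .595 .62 .645 .67 .69 .70
```

```text
0.52 [[321.6, 110.6], [359.9, 184.1], [364.8, 150.9]]
0.54 [[320.8, 109.6], [359.1, 183.1], [363.8, 149.7]]
0.56 [[320.0, 108.7], [358.2, 182.2], [362.8, 148.4]]
0.545 0.57 y -0.331 z -0.530 cm
0.57 0.595 y -0.344 z -0.522 cm
0.595 0.62 y -0.357 z -0.513 cm
0.62 0.645 y -0.369 z -0.504 cm
0.645 0.67 y -0.382 z -0.495 cm
0.67 0.69 y -0.314 z -0.389 cm
0.69 0.7 y -0.160 z -0.192 cm
```

Call:
drive_tool:
  rows: [1,0,-0.3,-0.55,0,1,0,-0.34,-0.52,0,1,0,-0.36,-0.51,0,1,0,-0.37,-0.5,0,1,0,-0.38,-0.5,0,1,0,0,0,0,1,0,0,0,0]

```text
time_s: 17.75
ee_pos: [594.8, 110.3, 199.4]
tool_rot: [0.653, 0.758, 0.001, 0.001]
wrist_force: [6.3, 4.5, 2.5]
opening: 9.1
```

```bash
python3 st.py
```

```text
t 17.75 pos [594.84 110.34 199.4 ] yaw tool y 0.1489 zdown [ 2.4e-03  4.0e-04 -1.0e+00] F [6.32 4.5  2.52] op 9.1
x along 197.17 th from x 0.6621 th from z (z+17) 0.6759 F u 6.92 Fz 2.52
rad F 7.01 tan F -2.27
```

Call:
drive_tool:
  rows: [1,0,-0.22,-0.36,0,1,0,-0.25,-0.33,0,1,0,0,0,0,1,0,0,0,0]

```text
time_s: 18.15
ee_pos: [589.8, 109.6, 205.9]
tool_rot: [0.653, 0.758, 0.001, 0.0]
wrist_force: [6.0, 4.0, 1.9]
opening: 8.8
```

```bash
python3 st.py;  python3 - <<'E'
from h import *
d=snap('side','s12.png');a=d['pixels'][80:230,260:420];cv2.imwrite('pics/s12d.png',cv2.resize(a,None,fx=4,fy=4,interpolation=2))
E
```

```text
t 18.15 pos [589.82 109.61 205.93] yaw tool y 0.1489 zdown [ 1.3e-03  3.0e-04 -1.0e+00] F [6.04 4.03 1.88] op 8.8
x along 192.1 th from x 0.6945 th from z (z+17) 0.7098 F u 6.57 Fz 1.88
rad F 6.25 tan F -2.76
```

View pics/s12d.png

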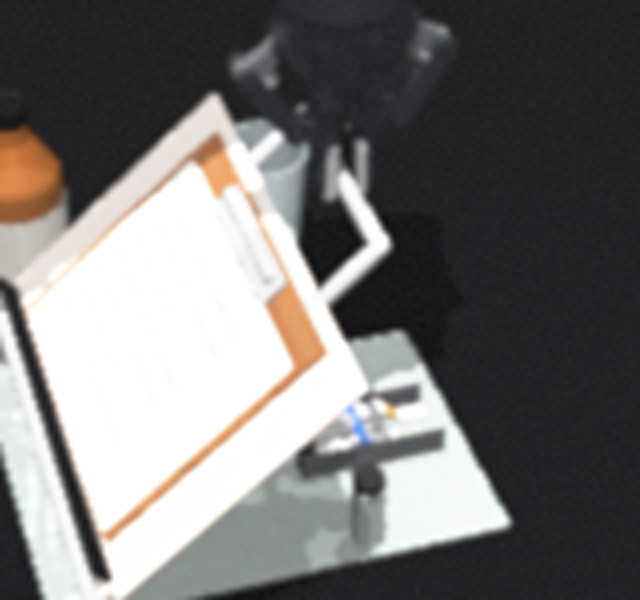

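```bash
python3 - <<'E'
from fit import *
S=ld('s12.png')
for th in(.66,.68,.70,.72):
  p=[400.5,80.85,.1495,th];print(th,[proj(S,x).round(1).tolist() for x in(pt(p,205,150,3),pt(p,205,-150,3),pt(p,250,-67))])
E
python3 tab.py .695 .685 .675 .665 .655
```

```text
0.66 [[315.3, 104.0], [353.1, 177.6], [357.2, 142.4]]
0.68 [[314.3, 103.1], [352.0, 176.7], [355.9, 141.2]]
0.7 [[313.3, 102.2], [350.9, 175.8], [354.6, 140.1]]
0.72 [[312.2, 101.4], [349.7, 175.0], [353.3, 139.0]]
0.695 0.685 y 0.159 z 0.193 cm
0.685 0.675 y 0.157 z 0.194 cm
0.675 0.665 y 0.155 z 0.196 cm
0.665 0.655 y 0.153 z 0.197 cm
```

Call:
drive_tool:
  rows: [1,0,-0.12,-0.22,0,1,0,0,0,0,1,0,0,0,0]

```text
time_s: 18.5
ee_pos: [588.3, 109.4, 207.9]
tool_rot: [0.653, 0.758, 0.0, 0.0]
wrist_force: [4.6, 3.9, 0.2]
opening: 8.8
```

```bash
python3 st.py
python3 - <<'E'
from h import *
d=snap('side','s13.png');a=d['pixels'][160:220,310:390];cv2.imwrite('pics/s13d.png',cv2.resize(a,None,fx=8,fy=8,interpolation=2))
a=d['pixels'][95:185,290:370];cv2.imwrite('pics/s13e.png',cv2.resize(a,None,fx=6.5,fy=6.5,interpolation=2))
E
```

```text
t 18.5 pos [588.3  109.38 207.87] yaw tool y 0.1489 zdown [ 4.e-04  1.e-04 -1.e+00] F [4.57 3.87 0.2 ] op 8.8
x along 190.56 th from x 0.704 th from z (z+17) 0.7201 F u 5.1 Fz 0.2
rad F 4.02 tan F -3.15
```

View pics/s13d.png

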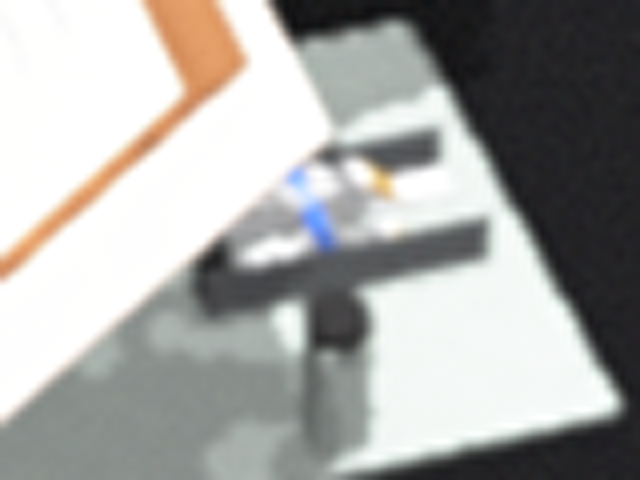

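View pics/s13e.png

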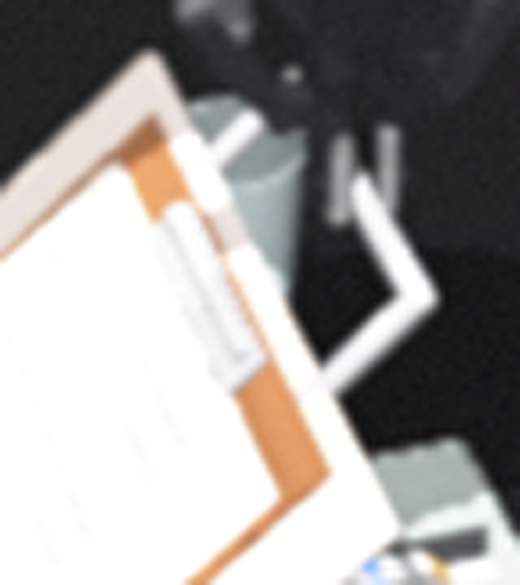

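Call:
drive_tool:
  rows: [1,0,0.08,0.1,0,1,0,0.08,0.1,0,1,0,0,0,0]

```text
time_s: 18.85
ee_pos: [590.0, 109.6, 205.8]
tool_rot: [0.653, 0.758, 0.0, 0.0]
wrist_force: [4.6, 4.0, 0.8]
opening: 8.7
```

Call:
drive_tool:
  rows: [1,0,0.08,0.1,0,1,0,0,0,0]

```text
time_s: 19.05
ee_pos: [590.8, 109.7, 204.8]
tool_rot: [0.653, 0.758, 0.0, 0.0]
wrist_force: [5.2, 2.7, 0.6]
opening: 9.1
```

```bash
python3 st.py
```

```text
t 19.05 pos [590.77 109.73 204.84] yaw tool y 0.1489 zdown [ 5.e-04  1.e-04 -1.e+00] F [5.2  2.74 0.63] op 9.1
x along 193.06 th from x 0.6884 th from z (z+17) 0.7041 F u 5.55 Fz 0.63
rad F 4.69 tan F -3.04
```

Call:
drive_tool:
  rows: [1,0,0.08,0.1,0,1,0,0,0,0]

```text
time_s: 19.25
ee_pos: [591.6, 109.9, 203.8]
tool_rot: [0.653, 0.758, 0.0, 0.0]
wrist_force: [5.0, 2.9, 0.9]
opening: 9.1
```

Call:
drive_tool:
  rows: [1,0,0.08,0.1,0,1,0,0,0,0]

```text
time_s: 19.45
ee_pos: [592.3, 110.0, 202.9]
tool_rot: [0.653, 0.758, 0.0, 0.0]
wrist_force: [4.5, 2.9, 1.8]
opening: 9.4
```

```bash
python3 st.py
```

```text
t 19.45 pos [592.34 109.97 202.86] yaw tool y 0.1489 zdown [ 5.e-04  1.e-04 -1.e+00] F [4.54 2.85 1.83] op 9.4
x along 194.65 th from x 0.6784 th from z (z+17) 0.6937 F u 4.92 Fz 1.83
rad F 4.98 tan F -1.66
```

Call:
drive_tool:
  rows: [1,0,0.04,0.05,0,1,0,0,0,0]

```text
time_s: 19.65
ee_pos: [592.7, 110.1, 202.4]
tool_rot: [0.653, 0.758, 0.0, 0.0]
wrist_force: [4.2, 4.0, 1.0]
opening: 9.1
```

```bash
python3 st.py
```

```text
t 19.65 pos [592.7  110.06 202.39] yaw tool y 0.1489 zdown [ 5.e-04  1.e-04 -1.e+00] F [4.16 4.02 1.  ] op 9.1
x along 195.02 th from x 0.676 th from z (z+17) 0.6914 F u 4.71 Fz 1.0
rad F 4.3 tan F -2.17
```

Call:
drive_tool:
  rows: [1,0,0.06,0.08,0,1,0,0,0,0]

```text
time_s: 19.85
ee_pos: [593.3, 110.1, 201.6]
tool_rot: [0.653, 0.758, 0.0, 0.0]
wrist_force: [4.5, 3.3, 0.6]
opening: 9.4
```

```bash
python3 st.py
```

```text
t 19.85 pos [593.31 110.15 201.58] yaw tool y 0.149 zdown [ 5.e-04  1.e-04 -1.e+00] F [4.45 3.34 0.62] op 9.4
x along 195.64 th from x 0.6721 th from z (z+17) 0.6871 F u 4.9 Fz 0.62
rad F 4.22 tan F -2.56
```

Call:
drive_tool:
  rows: [1,0,0.06,0.08,0,1,0,0,0,0]

```text
time_s: 20.05
ee_pos: [593.8, 110.2, 201.0]
tool_rot: [0.653, 0.758, 0.0, 0.0]
wrist_force: [3.7, 2.6, 3.8]
opening: 9.0
```

```bash
python3 st.py
```

```text
t 20.05 pos [593.76 110.2  200.97] yaw tool y 0.1489 zdown [ 3.e-04  1.e-04 -1.e+00] F [3.74 2.56 3.78] op 9.0
x along 196.08 th from x 0.6692 th from z (z+17) 0.684 F u 4.08 Fz 3.78
rad F 5.54 tan F 0.43
```

Call:
drive_tool:
  rows: [1,0,0.02,0.02,0,1,0,0,0,0]

```text
time_s: 20.25
ee_pos: [593.8, 110.2, 201.0]
tool_rot: [0.653, 0.758, 0.0, 0.0]
wrist_force: [3.6, 3.2, 2.6]
opening: 9.4
```

```bash
python3 st.py
python3 - <<'E'
from h import *
d=snap('side','s14.png');a=d['pixels'][160:220,310:390];cv2.imwrite('pics/s14d.png',cv2.resize(a,None,fx=8,fy=8,interpolation=2))
E
```

```text
t 20.25 pos [593.8  110.24 200.97] yaw tool y 0.149 zdown [ 3.e-04 -0.e+00 -1.e+00] F [3.58 3.17 2.6 ] op 9.4
x along 196.13 th from x 0.6689 th from z (z+17) 0.684 F u 4.01 Fz 2.6
rad F 4.76 tan F -0.45
```

View pics/s14d.png

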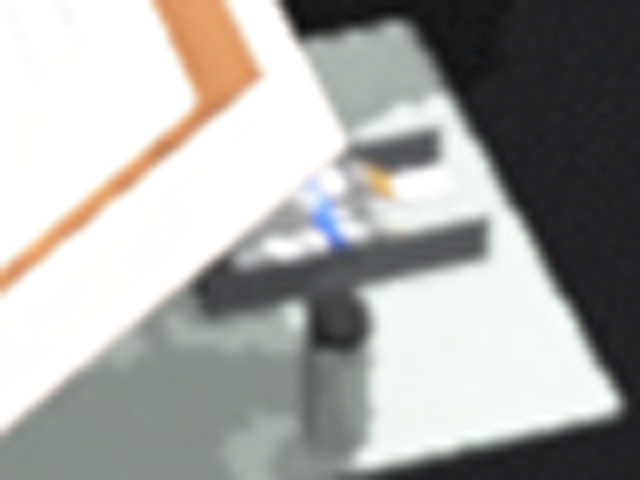

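Call:
drive_tool:
  rows: [1,0,0.03,0.04,0,1,0,0,0,0]

```text
time_s: 20.5
ee_pos: [593.9, 110.2, 200.7]
tool_rot: [0.653, 0.758, 0.0, 0.0]
wrist_force: [3.0, 1.9, 4.6]
opening: 9.1
```

```bash
python3 st.py
```

```text
t 20.5 pos [593.95 110.23 200.73] yaw tool y 0.149 zdown [ 2.e-04 -1.e-04 -1.e+00] F [2.96 1.93 4.58] op 9.1
x along 196.28 th from x 0.6679 th from z (z+17) 0.6827 F u 3.21 Fz 4.58
rad F 5.36 tan F 1.61
```

Call:
drive_tool:
  rows: [0.85,0,0,0,0,0.76,0,0,0,0,0.7,0,0,0,0,0.7,0,0,0,0,0.7,0,0,0,0]

```text
time_s: 21.0
ee_pos: [593.8, 110.2, 200.3]
tool_rot: [0.653, 0.758, -0.0, -0.0]
wrist_force: [-0.2, -0.6, -0.2]
opening: 25.7
```

```bash
python3 st.py
python3 - <<'E'
from h import *
d=snap('side','s15.png');a=d['pixels'][95:225,290:400];cv2.imwrite('pics/s15d.png',cv2.resize(a,None,fx=4.5,fy=4.5,interpolation=2))
d=snap('wrist','w15.png')
E
```

```text
t 21.0 pos [593.78 110.2  200.28] yaw tool y 0.1489 zdown [-5.e-04 -1.e-04 -1.e+00] F [-0.25 -0.63 -0.22] op 25.7
x along 196.1 th from x 0.6691 th from z (z+17) 0.6804 F u -0.34 Fz -0.22
rad F -0.4 tan F 0.04
```

View pics/s15d.png

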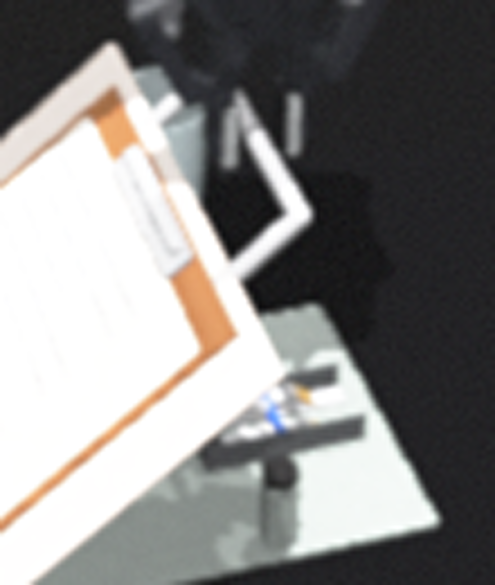

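View pics/w15.png

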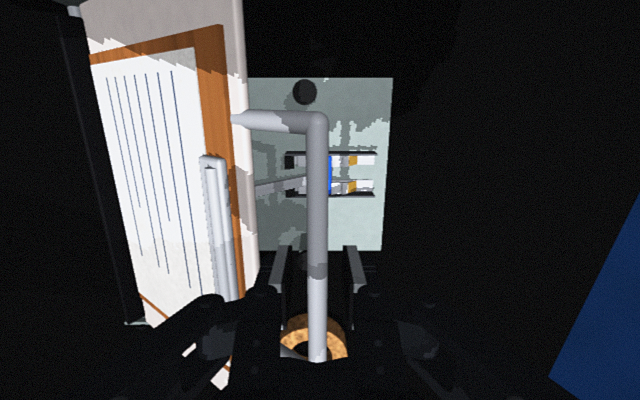

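Board is standing by itself and the fingers are clear of the rail (centred in the gap at x≈317). Retreat straight up.

Call:
drive_tool:
  rows: [0.7,0,0,-0.5,0,0.7,0,0,-1,0,0.7,0,0,-2,0,0.7,0,0,-3,0,0.7,0,0,-3,0,0.7,0,0,-2,0,0.7,0,0,0,0,0.7,0,0,0,0]

```text
time_s: 21.9
ee_pos: [594.3, 110.3, 316.2]
tool_rot: [0.653, 0.758, 0.0, 0.001]
wrist_force: [0.3, 1.2, -0.9]
opening: 25.7
```

```bash
python3 st.py
python3 - <<'E'
from h import *
d=snap('side','s16.png')
E
```

```text
t 21.9 pos [594.3  110.28 316.19] yaw tool y 0.149 zdown [ 0.0014  0.     -1.    ] F [ 0.32  1.18 -0.94] op 25.7
x along 196.63 th from x 0.6657 th from z (z+17) nan F u 0.49 Fz -0.94
rad F -0.19 tan F -1.04st.py:9: RuntimeWarning: invalid value encountered in arcsin
  x=(s['ee_pos'][:2]-h)@u; f=s['wrist_force'];print('x along',round(x,2),'th from x',round(np.arccos(min(1,x/250)),4),'th from z (z+17)',round(np.arcsin((s['ee_pos'][2]+17-60)/250),4),'F u',round(f[:2]@u,2),'Fz',round(f[2],2))
```

View pics/s16.png

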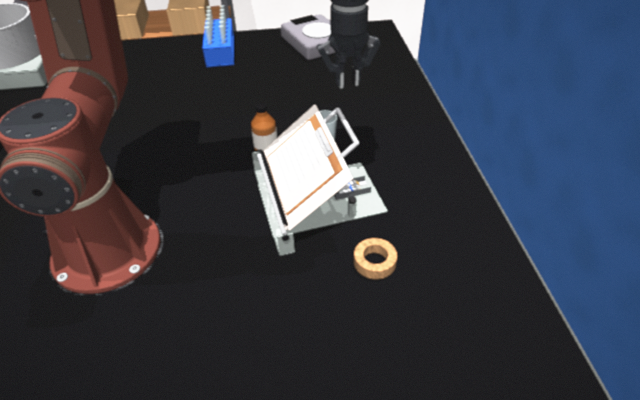

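```bash
python3 -c "
from cell import *
print(job_done())"
```

```text
the job is handed in; nothing more can be done
None
```

The board is standing on its prop in the second notch up from flat, and the job is handed in at about 22 s on the robot's clock.

- **Stop:** I pinched the rail at 20 N and lifted it past the top notch. The stop showed as about 6 N of extra pull at roughly 0.92 rad.
- **Flat:** I let the board down by hand until the rests carried it. I pressed about 11 N beyond balance for a moment at contact, then eased off straight away.
- **Second notch:** I raised it to about 0.70 rad and let it down in small steps. The notch took the weight at about 0.668 rad, close to the 0.67 I expected from the measured top-notch offset. I then opened the fingers and drew straight up.

**Last checks:**
- After I let go, the board stayed put and the wrist force was about zero.
- The last side picture shows the foot on its track.
- The bottle and cork ring look unmoved. The beaker is partly hidden behind the board there, but I saw nothing touch it.

**What disagreed:**
- **Fingertips:** the cameras put them about 30 mm farther back than the stated 25 mm ahead of the TCP. I gripped the rail by the pictures instead, with the TCP about 20 mm lower than that figure would give.
- **Board angle:** the camera estimates ran up to about 0.01 rad away from those worked out from the tool position. The height-based figure was up to 0.015 rad higher, probably because the rail slipped a little in the grip.
- **Flat contact:** I judged the board flat by the rise in force and a camera estimate of 0 to 0.015 rad, not by a direct view of the rests.

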